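Fit and pull-test reagent cartridges, then zero the use counter

TASK

Fit every cartridge on the bench into the dock of its own colour: press it down until it clicks home, then tug it upward, gently enough not to tear it out again. A latched cartridge draws the dock's grey collar up with it until the green band below shows in full, and must be left like that; if the cartridge lifts free instead, press it home again harder and repeat the tug. When all the cartridges have passed, turn the counter's reset knob anticlockwise, back to its zero stop, and leave the other things on the bench undisturbed.

Things in the scene. Friction and masses are not known exactly. Their poses are not given: they have to be found in the camera images.
- cartridge_blue: blue loose upright cartridge, 104 mm high, 0.12 kg; origin: centre of underside. Keel 50 (x) x 49 (y) mm to 36 mm up, with a black latch rib on each y side (57 mm over both, 12 mm up); blue shoulder 54 x 62 mm, 34 to 74 mm up; on top a gripping fin 24 (x) x 44 mm (y), 74 to 104 mm up. Fits either way round. May be absent.
- cartridge_red: red loose upright cartridge, 104 mm high, 0.12 kg; origin: centre of underside. Keel 50 (x) x 49 (y) mm to 36 mm up, with a black latch rib on each y side (57 mm over both, 12 mm up); red shoulder 54 x 62 mm, 34 to 74 mm up; on top a gripping fin 24 (x) x 44 mm (y), 74 to 104 mm up. Fits either way round. May be absent.
- cartridge_yellow: yellow loose upright cartridge, 104 mm high, 0.12 kg; origin: centre of underside. Keel 50 (x) x 49 (y) mm to 36 mm up, with a black latch rib on each y side (57 mm over both, 12 mm up); yellow shoulder 54 x 62 mm, 34 to 74 mm up; on top a gripping fin 24 (x) x 44 mm (y), 74 to 104 mm up. Fits either way round. May be absent.
- cartridge_white: white loose upright cartridge, 104 mm high, 0.12 kg; origin: centre of underside. Keel 50 (x) x 49 (y) mm to 36 mm up, with a black latch rib on each y side (57 mm over both, 12 mm up); white shoulder 54 x 62 mm, 34 to 74 mm up; on top a gripping fin 24 (x) x 44 mm (y), 74 to 104 mm up. Fits either way round. May be absent.
- dock_blue: fixed dock of the blue cartridge: blue plinth 84 (x) x 108 (y) x 18 mm under a grey collar with two sprung plungers in its y walls. Origin: centre of underside. Cartridge x lies along dock x. Pressing home takes 10 to 22 N, differing by dock; tearing out of the latch more than 12 N. Seated, the shoulder is 2 mm above the collar wall; unlatched 10 to 14 mm.
- seat_blue (a point): centre of the blue collar's inner floor, 32 mm above the bench with the collar down; moves with it; a seated cartridge's underside rests here, an unlatched one stands on the plungers 10 to 12 mm higher. Cavity 54 (x) x 59.5 (y) x 32 mm deep, 4 mm walls, flared lip to 37 mm widening the mouth by 5 mm a side.
- lift_blue (a joint): height of the blue dock's collar over its lower stop, 0 to 0.008 m (upper stop). Stays where left (drag 3.5 N, collar 0.08 kg). Pushing the cartridge in drives it down; tugging a latched cartridge with 5 to 7 N draws it up, baring a green band 8 mm high; an unlatched cartridge leaves it behind.
- dock_red: fixed dock of the red cartridge: red plinth 84 (x) x 108 (y) x 18 mm under a grey collar with two sprung plungers in its y walls. Origin: centre of underside. Cartridge x lies along dock x. Pressing home takes 10 to 22 N, differing by dock; tearing out of the latch more than 12 N. Seated, the shoulder is 2 mm above the collar wall; unlatched 10 to 14 mm.
- seat_red (a point): centre of the red collar's inner floor, 32 mm above the bench with the collar down; moves with it; a seated cartridge's underside rests here, an unlatched one stands on the plungers 10 to 12 mm higher. Cavity 54 (x) x 59.5 (y) x 32 mm deep, 4 mm walls, flared lip to 37 mm widening the mouth by 5 mm a side.
- lift_red (a joint): height of the red dock's collar over its lower stop, 0 to 0.008 m (upper stop). Stays where left (drag 3.5 N, collar 0.08 kg). Pushing the cartridge in drives it down; tugging a latched cartridge with 5 to 7 N draws it up, baring a green band 8 mm high; an unlatched cartridge leaves it behind.
- dock_yellow: fixed dock of the yellow cartridge: yellow plinth 84 (x) x 108 (y) x 18 mm under a grey collar with two sprung plungers in its y walls. Origin: centre of underside. Cartridge x lies along dock x. Pressing home takes 10 to 22 N, differing by dock; tearing out of the latch more than 12 N. Seated, the shoulder is 2 mm above the collar wall; unlatched 10 to 14 mm.
- seat_yellow (a point): centre of the yellow collar's inner floor, 32 mm above the bench with the collar down; moves with it; a seated cartridge's underside rests here, an unlatched one stands on the plungers 10 to 12 mm higher. Cavity 54 (x) x 59.5 (y) x 32 mm deep, 4 mm walls, flared lip to 37 mm widening the mouth by 5 mm a side.
- lift_yellow (a joint): height of the yellow dock's collar over its lower stop, 0 to 0.008 m (upper stop). Stays where left (drag 3.5 N, collar 0.08 kg). Pushing the cartridge in drives it down; tugging a latched cartridge with 5 to 7 N draws it up, baring a green band 8 mm high; an unlatched cartridge leaves it behind.
- dock_white: fixed dock of the white cartridge: white plinth 84 (x) x 108 (y) x 18 mm under a grey collar with two sprung plungers in its y walls. Origin: centre of underside. Cartridge x lies along dock x. Pressing home takes 10 to 22 N, differing by dock; tearing out of the latch more than 12 N. Seated, the shoulder is 2 mm above the collar wall; unlatched 10 to 14 mm.
- seat_white (a point): centre of the white collar's inner floor, 32 mm above the bench with the collar down; moves with it; a seated cartridge's underside rests here, an unlatched one stands on the plungers 10 to 12 mm higher. Cavity 54 (x) x 59.5 (y) x 32 mm deep, 4 mm walls, flared lip to 37 mm widening the mouth by 5 mm a side.
- lift_white (a joint): height of the white dock's collar over its lower stop, 0 to 0.008 m (upper stop). Stays where left (drag 3.5 N, collar 0.08 kg). Pushing the cartridge in drives it down; tugging a latched cartridge with 5 to 7 N draws it up, baring a green band 8 mm high; an unlatched cartridge leaves it behind.
- counter_unit: use counter: fixed white housing 100 (x) x 110 (y) x 60 mm, origin at the centre of its underside, with the black reset knob in the middle of its top and scale marks round it; the red mark in the middle of its near (-x) side is zero.
- counter_grip (a point): grip point of the counter's knob: on its upright axis, 97 mm above the bench. The knob's grip is an upright bar 14 mm thick, 46 mm long, its top 104 mm above the bench, on a disc whose top is 74 mm above the bench.
- counter (a joint): angle of the counter's reset knob, rad: 0 = zero stop (bar along the housing's x axis, white line on the bar's top at the red mark, on the -x side), up to 2.8; grows clockwise seen from above, so it is turned back anticlockwise; stays where it is left, turning takes about 0.04 N m.
- lab_timer: bench timer lying flat, 66 x 66 x 18 mm, a bystander; origin under its centre
- blue_top: small bottle with blue cap, 44 mm across, 85 mm high, a bystander; origin under its centre
- tape_roll: roll of masking tape lying flat, 100 mm across, 25 mm high, a bystander; origin under its centre

How it is judged:
On the way, in this order (a step that is already met when the one before it is completed fails the run):
1. every cartridge present is latched in the dock of its colour and has drawn its collar up to the upper stop (horizontal distance between cartridge_blue and seat_blue below 0.005 m and z of cartridge_blue in the frame of seat_blue between -0.003 and 0.0035 m and angle between each of cartridge_blue, cartridge_red, cartridge_yellow, cartridge_white's own z axis and vertical below 0.08 rad and z of cartridge_blue in the frame of dock_blue above 0.038 m and horizontal distance between cartridge_red and seat_red below 0.005 m and z of cartridge_red in the frame of seat_red between -0.003 and 0.0035 m and z of cartridge_red in the frame of dock_red above 0.038 m and horizontal distance between cartridge_yellow and seat_yellow below 0.005 m and z of cartridge_yellow in the frame of seat_yellow between -0.003 and 0.0035 m and z of cartridge_yellow in the frame of dock_yellow above 0.038 m and horizontal distance between cartridge_white and seat_white below 0.005 m and z of cartridge_white in the frame of seat_white between -0.003 and 0.0035 m and z of cartridge_white in the frame of dock_white above 0.038 m), for 0.2 s.
2. the counter's knob is turned back to its zero stop (value of joint counter below 0.08 rad), for 0.2 s.
At the end, for the whole second after the job is handed in: Every cartridge present stands upright and at rest in the dock of its colour, released, latched (within 3.5 mm of the collar's floor and 5 mm of its centre), its collar drawn up (cartridge underside over 38 mm above the bench); the counter's knob is within 0.08 rad of its zero stop (all of step 1 and linear speed of each of cartridge_blue, cartridge_red, cartridge_yellow, cartridge_white below 0.02 m/s and value of joint counter below 0.08 rad); the robot touches nothing.
It fails at once if the bench timer is pushed more than 3 cm or knocked over (distance of lab_timer from where it was at the start of the episode above 0.03 m or angle between lab_timer's own z axis and vertical above 0.5 rad).
It fails at once if the blue-capped bottle is pushed more than 3 cm or knocked over (distance of blue_top from where it was at the start of the episode above 0.03 m or angle between blue_top's own z axis and vertical above 0.5 rad).
It fails at once if the tape roll is pushed more than 3 cm or knocked over (distance of tape_roll from where it was at the start of the episode above 0.03 m or angle between tape_roll's own z axis and vertical above 0.5 rad).
Of cartridge_blue, cartridge_red, cartridge_yellow, cartridge_white only 3 to 4 are there at a start; the rules pass over those that are not, and their reading is None.
At some moment in a run one of cartridge_blue, cartridge_red, cartridge_yellow, cartridge_white may be knocked a few centimetres aside while the robot is not near it.
Once in a run the grip may slacken for a moment while it holds something.
It also fails if it takes over 210 s, if anything falls off the work surface, if the arm or the gripper's body presses on something with over 40 N, if the wrist force passes 120 N, or if a joint passes its speed limit or range.

ROBOT

A 6-joint arm with a two-finger parallel gripper is mounted at the origin on a cart in front of the work surface, level with it; the furniture and walls round the work are solid. World frame = base frame: x ahead of the robot, y to its left, z up, the work surface at z = 0. Lengths are in m, angles in rad, forces in N, time in s.
With the tool pointing down it reaches from about 0.275 to 0.725 m from the base axis. Payload 5.6 kg.
Tool frame: the origin (TCP) lies midway between the tips of the shut fingers; the grasp point (between the pads) lies 19 mm behind it (arm.grip_point_offset is the distance from the TCP to the grasp point, in m); z points along the fingers, x is the direction in which the jaws open and shut, and the axes are right-handed (so a half turn about z gives the same grasp; the last joint's range is limited). The gripper opens to 85 mm and grips with 20 to 120 N. Pads are 22 mm wide; open, the fingers measure 114 mm over their backs; the gripper's body (76 mm by 85 mm) begins 54 mm behind the grasp point. The pads swing forward as they close: fully open they stand 13 mm farther back than shut.
Start: joints at [1.609, 0.255, 0.108, 0, -1.424, -0.285], TCP at [0.134, 0.533, 0.231] pointing down, gripper open.
Joint ranges: [-2.95, 2.95], [-1.21, 1.97], [-1.09, 1.5], [-2.87, 1.71], [-2.94, -0.07], [-3.05, 3.05]. Speed limits (rad/s): [2.57, 2.57, 3.14, 3.14, 3.14, 3.14].

INTERFACE

Orientations are given as a rotation vector (axis times angle).
In Python, from rig import arm gives the robot as it stands.
- The arm moves only by the shell command python3 -m pendant 'ROWS' [FORCE]. ROWS is a JSON object of lists of equal length, an entry for each row: "grip": the finger opening in m, from 0 to 0.0854; "delta_pos": the shift along the world's x, y, z in m, a list of three; "turn": the turn, a rotation vector about the world's x, y, z in degrees, a list of three. A call has 1 to 20 rows; each row is the pose to reach, as a shift and turn from the pose commanded when the call began; what a row does not reach only later rows make up. A row lasts 1/8 s, in which the tool goes at most 62.5 mm and 10.7 degrees, less where a joint would pass 70% of its speed; a pose out of reach is approached as far as the arm can. A call with a gripper value outside its range is refused whole. The fingers move at their own pace and stop on an object; FORCE is the grip in N (left out, the last holds). Time passes only in rows, so rows that repeat a pose let the fingers close. It gives the time, the measured TCP pose, the force and the opening at its end, in the units of the state.
- arm.observe(): the state, without advancing time (a new reading comes with each control period).
- arm.read_camera(name): name is "scene" or "top"; returns a dict with "frame" (384x512x3 uint8, red, green, blue), "fx", "fy", "cx", "cy" (pixels), "dist_coeffs" ([k1, k2, p1, p2, k3] as OpenCV has them; the pictures are not rectified), "rvec" (rotation vector, rad) and "tvec" (3), from world to camera coordinates, as OpenCV has them. Camera axes: x right, y down, z forward; pixel columns grow to the right and rows downward; lengths in m; the calibration is good to about 2 mm. A picture is of the moment at which its call begins. There is no depth.
- arm.job_done(): hands the job in, once; it reports no verdict.
Trained networks look in a picture, given as the dict that the camera call returned (one of the last four; its "shot" number tells which), for a name from the list of things; names that differ only in an ending like _2 or _b are one class to them, and where a whole thing is asked for, a point or a joint stands for the part that bears it (a point fixed in the world has none). Each returns a list of dicts, best first, with "confidence" (0 to 1); they miss things now and then, are a little off and sometimes report something else, mostly with a low value. They report only what shows in the picture. A call takes as long as a camera call.
- arm.regions_of(thing, picture): "mask" (384x512 bool, what is visible of it).
- arm.pinpoint(thing, picture): "xyz" ([x, y, z] in m, in world coordinates, good to about 4 mm: a listed point, or the origin of a listed thing).
The state is a dict: "time": time; "joint_pos": joint angles; "dq": joint speeds; "effort": joint torques, N m; "tcp_pos": TCP position; "tool_rot": TCP orientation; "wrist_force": force on the tool from outside, world axes, zero at the start; "moment": the same for the moment, N m; "gripper_width": finger opening in m.
Only numpy, scipy, OpenCV 4.12 (cv2) and the standard library are available. Lean on these libraries where they do the work, as an engineer would, in place of code of your own. Each camera call takes 0.05 s, during which the arm holds its last target.

## Working session

There is one attempt and no reset: what is moved stays moved. The work goes in short steps, Python scripts to look and compute and a shell command to move; the robot and the scene stay as the last step left them, time stands still between calls to the robot, and variables do not carry over. Pictures are saved under pics/ and viewed, and the job is handed in when it is done.

```bash
ls; mkdir -p pics
cat > h.py <<'E'
import numpy as np, cv2
from rig import arm
def shot(name, fn=None):
    p=arm.read_camera(name)
    if fn: cv2.imwrite('pics/'+fn, cv2.cvtColor(p['frame'],cv2.COLOR_RGB2BGR))
    return p
def proj(p,X):
    K=np.array([[p['fx'],0,p['cx']],[0,p['fy'],p['cy']],[0,0,1.]])
    q,_=cv2.projectPoints(np.array(X,float).reshape(-1,3),np.array(p['rvec'],float),np.array(p['tvec'],float),K,np.array(p['dist_coeffs'],float))
    return q.reshape(-1,2)
def back(p,uv,z):
    K=np.array([[p['fx'],0,p['cx']],[0,p['fy'],p['cy']],[0,0,1.]])
    n=cv2.undistortPoints(np.array(uv,float).reshape(-1,1,2),K,np.array(p['dist_coeffs'],float)).reshape(-1,2)
    R,_=cv2.Rodrigues(np.array(p['rvec'],float)); t=np.array(p['tvec'],float).reshape(3)
    c=-R.T@t; d=np.c_[n,np.ones(len(n))]@R
    return c+d*((z-c[2])/d[:,2])[:,None]
E
python3 - <<'E'
from h import *
np.set_printoptions(precision=3,suppress=True)
s=arm.observe(); print(s)
p=shot('scene','s1.png'); t=shot('top','t1.png')
for th in ['cartridge_blue','cartridge_red','cartridge_yellow','cartridge_white','dock_blue','dock_red','dock_yellow','dock_white','counter_unit','lab_timer','blue_top','tape_roll']:
    for n,q in(('s',p),('t',t)):
        print(th,n,[(np.round(r['xyz'],3),round(r['confidence'],2)) for r in arm.pinpoint(th,q)[:2]])
E
```

```text
pics
{'time': 0.0, 'joint_pos': array([ 1.609,  0.256,  0.107, -0.   , -1.424, -0.285]), 'dq': array([-0.   ,  0.001, -0.   ,  0.001,  0.   ,  0.001]), 'effort': array([ -0.   , -38.663,  23.794,   5.365,  -0.006,   0.   ]), 'tcp_pos': array([0.134, 0.533, 0.23 ]), 'tool_rot': array([ 1.93 , -2.477,  0.002]), 'wrist_force': array([-0.502,  0.725, -0.034]), 'moment': array([ 0.005,  0.016, -0.024]), 'gripper_width': 0.08542665799481358}
cartridge_blue s [(array([0.612, 0.354, 0.003]), 0.69)]
cartridge_blue t [(array([0.617, 0.353, 0.002]), 0.87)]
cartridge_red s [(array([ 0.625,  0.254, -0.001]), 0.97)]
cartridge_red t [(array([0.621, 0.256, 0.004]), 0.89)]
cartridge_yellow s []
cartridge_yellow t [(array([ 0.616,  0.042, -0.002]), 0.19)]
cartridge_white s [(array([0.617, 0.044, 0.002]), 0.87)]
cartridge_white t [(array([ 0.614,  0.047, -0.   ]), 0.7)]
dock_blue s [(array([ 0.466, -0.145,  0.002]), 0.91)]
dock_blue t [(array([ 0.462, -0.004, -0.001]), 0.58)]
dock_red s [(array([ 0.465,  0.303, -0.004]), 0.65), (array([0.465, 0.303, 0.033]), 0.63)]
dock_red t [(array([0.464, 0.304, 0.0
[... 203 characters left out ...]
2]), 0.48)]
dock_white t [(array([ 0.615,  0.044, -0.003]), 0.72), (array([ 0.465, -0.003, -0.   ]), 0.68)]
counter_unit s [(array([ 0.634, -0.284,  0.001]), 0.8), (array([ 0.633, -0.286,  0.099]), 0.68)]
counter_unit t [(array([ 0.469, -0.144, -0.001]), 0.65), (array([ 0.637, -0.287,  0.004]), 0.63)]
lab_timer s [(array([ 0.472,  0.452, -0.001]), 0.59)]
lab_timer t [(array([0.469, 0.447, 0.001]), 0.88)]
blue_top s [(array([ 0.418, -0.266, -0.001]), 0.68)]
blue_top t [(array([ 0.421, -0.265,  0.001]), 0.77), (array([ 0.638, -0.284, -0.001]), 0.19)]
tape_roll s [(array([ 0.74 ,  0.052, -0.001]), 0.91), (array([ 0.465, -0.003,  0.036]), 0.67)]
tape_roll t [(array([0.74 , 0.055, 0.004]), 0.81)]
```

View pics/s1.png

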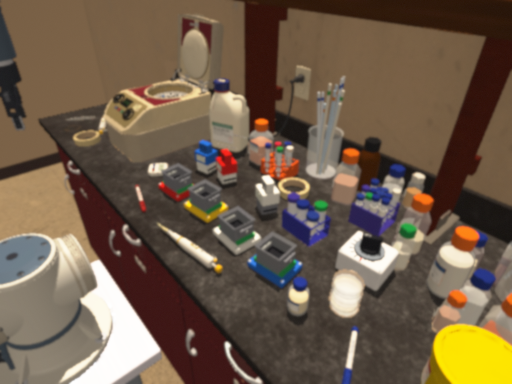

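View pics/t1.png

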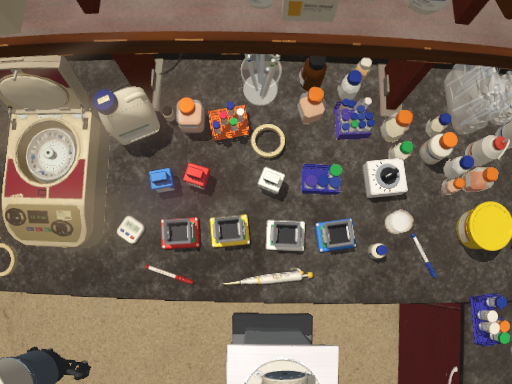

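```bash
cat >> h.py <<'E'
from scipy.optimize import minimize
CART=[(50,49,0,36),(54,62,34,74),(24,44,74,104)]
DOCK=[(84,108,0,18),(62,67.5,18,64),(72,77.5,64,69)]
DOCKP=[(84,108,0,18)]
CTR=[(100,110,0,60)]
def corners(b,x,y,yaw,z0=0):
    a,c,l,h=[v/1000 for v in b]
    P=np.array([[i*a/2,j*c/2,k] for i in(-1,1) for j in(-1,1) for k in(l,h)])
    R=np.array([[np.cos(yaw),-np.sin(yaw)],[np.sin(yaw),np.cos(yaw)]])
    P[:,:2]=P[:,:2]@R.T+[x,y]; P[:,2]+=z0; return P
S=4
def sil(p,boxes,x,y,yaw,z0=0):
    m=np.zeros((384*S,512*S),np.uint8)
    for b in boxes:
        q=cv2.convexHull(((proj(p,corners(b,x,y,yaw,z0))+.5)*S-.5).round().astype(np.int32))
        cv2.fillConvexPoly(m,q,1)
    return m>0
def fit(pm,boxes,x,y,z0=0,yaws=np.radians(np.arange(-85,95,10))):
    ms=[]
    for p,m in pm:
        ms.append((p,cv2.resize(m.astype(np.float32),None,fx=S,fy=S,interpolation=cv2.INTER_LINEAR)>.5))
    def f(v):
        c=0
        for p,m in ms:
            s=sil(p,boxes,v[0]/100,v[1]/100,v[2]/5,z0); c+=1-(s&m).sum()/(s|m).sum()
        return c/len(ms)
    v0=min(([x*100,y*100,w*5] for w in yaws),key=f)
    r=minimize(f,v0,method='Nelder-Mead',options=dict(initial_simplex=np.array(v0)+np.array([[0,0,0],[.5,0,0],[0,.5,0],[.3,.3,.5]]),maxfev=120))
    return r.x[0]/100,r.x[1]/100,np.degrees(r.x[2]/5),1-r.fun
def getmask(th,p,x,y,z):
    best=None
    u=proj(p,[[x,y,z]])[0]
    for r in arm.regions_of(th,p):
        m=r['mask']; vy,ux=np.nonzero(m)
        if len(ux) and np.hypot(ux.mean()-u[0],vy.mean()-u[1])<12: return m,r['confidence']
    return None,0
E
python3 - <<'E'
from h import *
p=shot('scene'); t=shot('top')
L=dict(cartridge_blue=(.615,.353),cartridge_red=(.623,.255),cartridge_white=(.616,.045),dock_blue=(.468,-.145),dock_red=(.465,.303),dock_yellow=(.475,.158),dock_white=(.464,-.002),counter_unit=(.635,-.286))
for th,(x,y) in L.items():
    B=CART if 'cart' in th else DOCK if 'dock' in th else CTR
    pm=[];cs=[]
    for q in(t,p):
        m,c=getmask(th,q,x,y,.04); cs.append((round(c,2),0 if m is None else int(m.sum())))
        if m is not None: pm.append((q,m))
    out=[]
    for sub in [pm]+[[a] for a in pm]:
        if sub: out.append(np.round(fit(sub,B,x,y),3))
    print(th,cs,*out)
f=t['frame'][140:270,110:430]; cv2.imwrite('pics/tz.png',cv2.cvtColor(cv2.resize(f,None,fx=2.5,fy=2.5,interpolation=cv2.INTER_CUBIC),cv2.COLOR_RGB2BGR))
f=p['frame'][130:300,140:410]; cv2.imwrite('pics/sz.png',cv2.cvtColor(cv2.resize(f,None,fx=2.9,fy=2.9,interpolation=cv2.INTER_CUBIC),cv2.COLOR_RGB2BGR))
E
```

```text
cartridge_blue [(0.68, 505), (0.56, 545)] [ 0.611  0.354 12.669  0.89 ] [ 0.612  0.353 11.695  0.924] [ 0.611  0.36  27.701  0.885]
cartridge_red [(0.55, 518), (0.94, 553)] [  0.624   0.255 -21.334   0.918] [  0.626   0.254 -15.508   0.946] [  0.625   0.257 -22.454   0.932]
cartridge_white [(0.86, 499), (0.87, 693)] [  0.615   0.044 -23.803   0.929] [  0.616   0.043 -22.633   0.94 ] [  0.616   0.046 -26.369   0.941]
dock_blue [(0.72, 1115), (0.61, 1871)] [ 0.47  -0.144  7.641  0.928] [ 0.469 -0.147  6.761  0.953] [ 0.471 -0.141  9.052  0.959]
dock_red [(0.89, 1039), (0.82, 876)] [0.465 0.302 3.134 0.865] [0.466 0.3   2.386 0.907] [0.465 0.307 1.754 0.856]
dock_yellow [(0.85, 1070), (0.57, 1170)] [0.475 0.161 7.099 0.908] [0.475 0.157 6.866 0.937] [0.477 0.167 7.312 0.94 ]
dock_white [(0.62, 1104), (0.63, 1449)] [ 0.465  0.    -2.248  0.941] [ 0.465 -0.002 -1.375  0.957] [ 0.466  0.003 -2.776  0.957]
counter_unit [(0.7, 1479), (0.82, 2227)] [ 0.637 -0.289  6.386  0.899] [ 0.637 -0.29   6.944  0.946] [ 0.639 -0.286  9.335  0.875]
```

View pics/tz.png

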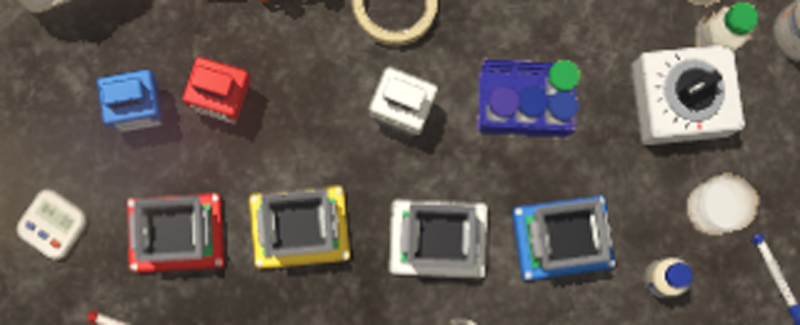

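View pics/sz.png

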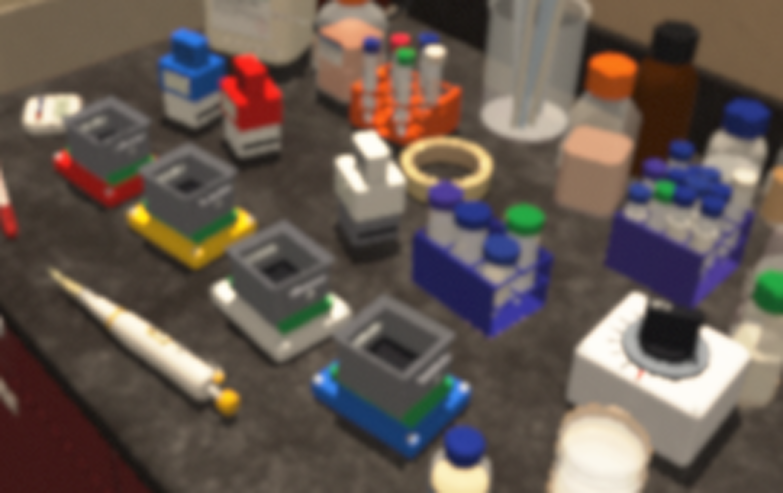

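```bash
python3 -m pendant '{"delta_pos":[[0.479,-0.179,0],[0.479,-0.179,0],[0.479,-0.179,0],[0.479,-0.179,0],[0.479,-0.179,0],[0.479,-0.179,0],[0.479,-0.179,0],[0.479,-0.179,0],[0.479,-0.179,0],[0.479,-0.179,0],[0.479,-0.179,0]],"turn":[[0,0,-64],[0,0,-64],[0,0,-64],[0,0,-64],[0,0,-64],[0,0,-64],[0,0,-64],[0,0,-64],[0,0,-64],[0,0,-64],[0,0,-64]],"grip":[0.06,0.06,0.06,0.06,0.06,0.06,0.06,0.06,0.06,0.06,0.06]}' 60
python3 - <<'E'
from h import *
p=shot('scene'); t=shot('top')
for n,q in(('t',t),('s',p)): print(n,[(np.round(r['xyz'],3),round(r['confidence'],2)) for r in arm.pinpoint('cartridge_blue',q)[:2]])
f=p['frame'][80:250,120:390]; cv2.imwrite('pics/s2.png',cv2.cvtColor(cv2.resize(f,None,fx=2.9,fy=2.9,interpolation=cv2.INTER_CUBIC),cv2.COLOR_RGB2BGR))
R=cv2.Rodrigues(arm.observe()['tool_rot'])[0]; print(np.degrees(np.arctan2(R[1,0],R[0,0])),R[:,2],arm.observe()['joint_pos'])
E
```

```text
time: 3.58
tcp_pos: [0.6124, 0.3552, 0.2319]
tool_rot: [-0.327, 3.124, 0.001]
wrist_force: [-1.1, -0.6, -0.1]
gripper_width: 0.0598
t [(array([0.614, 0.353, 0.003]), 0.61), (array([ 0.464, -0.003, -0.002]), 0.22)]
s [(array([0.613, 0.355, 0.002]), 0.88), (array([ 0.739,  0.055, -0.003]), 0.45)]
-168.04412384736193 [ 6.45471309e-04  6.84088320e-04 -9.99999558e-01] [ 7.45410373e-01  5.90696092e-01  6.24463878e-01 -6.49036231e-05
 -1.60362582e+00 -5.36742923e-01]
```

View pics/s2.png

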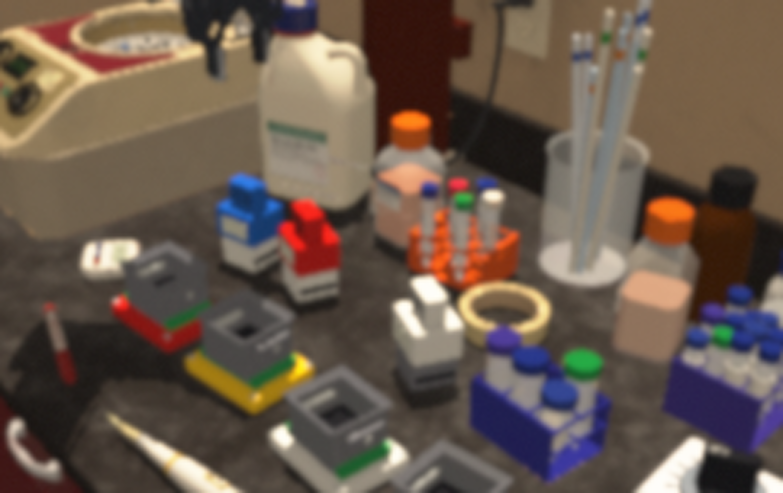

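The gripper is above the blue cartridge (crop ≈ (230,40), cartridge at (250,220)). Descend and close.

```bash
python3 -m pendant '{"delta_pos":[[0,-0.001,-0.06],[0,-0.001,-0.12],[0,-0.001,-0.14],[0,-0.001,-0.154],[0,-0.001,-0.154],[0,-0.001,-0.154],[0,-0.001,-0.154],[0,-0.001,-0.154],[0,-0.001,-0.154],[0,-0.001,-0.154],[0,-0.001,-0.154]],"grip":[0.06,0.06,0.06,0.06,0.06,0,0,0,0,0,0]}' 100
python3 - <<'E'
from h import *
p=shot('scene')
f=p['frame'][130:230,160:290]; cv2.imwrite('pics/s3.png',cv2.cvtColor(cv2.resize(f,None,fx=5,fy=5,interpolation=cv2.INTER_CUBIC),cv2.COLOR_RGB2BGR))
print(arm.observe())
E
```

```text
{'time': 3.825, 'joint_pos': array([ 7.45096735e-01,  5.90954870e-01,  6.24623385e-01, -2.12267240e-05,
       -1.60365330e+00, -5.36729666e-01]), 'dq': array([-0.00628296,  0.00565401,  0.00206602,  0.00072299,  0.00073305,
        0.00174543]), 'effort': array([ 1.50103803e-02, -5.67820966e+01,  2.40358669e+01,  5.42079225e+00,
        3.16420534e-03, -2.42115071e-03]), 'tcp_pos': array([0.61256815, 0.35503028, 0.23198263]), 'tool_rot': array([-3.26645211e-01,  3.12392376e+00,  7.88770557e-04]), 'wrist_force': array([-0.35230854,  0.22264331,  0.15014517]), 'moment': array([-0.00543199, -0.01320143,  0.00639774]), 'gripper_width': 0.06013551569413587}invalid input
```

View pics/s3.png

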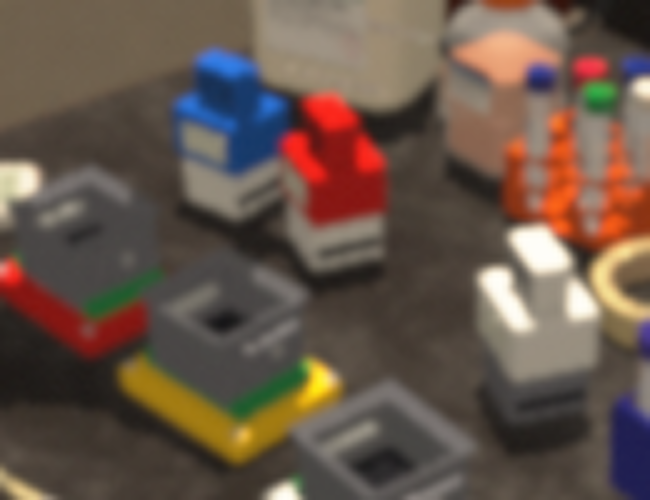

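The move was refused, probably because it had no turn list. The picture still shows the blue cartridge standing at (225,140). I'll resend with all keys.

```bash
python3 -m pendant '{"delta_pos":[[0,-0.001,-0.06],[0,-0.001,-0.12],[0,-0.001,-0.14],[0,-0.001,-0.154],[0,-0.001,-0.154],[0,-0.001,-0.154],[0,-0.001,-0.154],[0,-0.001,-0.154],[0,-0.001,-0.154],[0,-0.001,-0.154],[0,-0.001,-0.154]],"turn":[[0,0,0],[0,0,0],[0,0,0],[0,0,0],[0,0,0],[0,0,0],[0,0,0],[0,0,0],[0,0,0],[0,0,0],[0,0,0]],"grip":[0.06,0.06,0.06,0.06,0.06,0,0,0,0,0,0]}' 100
python3 - <<'E'
from h import *
p=shot('scene')
f=p['frame'][130:230,160:290]; cv2.imwrite('pics/s4.png',cv2.cvtColor(cv2.resize(f,None,fx=5,fy=5,interpolation=cv2.INTER_CUBIC),cv2.COLOR_RGB2BGR))
E
```

```text
time: 5.2
tcp_pos: [0.614, 0.3538, 0.0789]
tool_rot: [-0.325, 3.122, 0.002]
wrist_force: [-1.4, 0.6, 6.4]
gripper_width: 0.0221
```

View pics/s4.png

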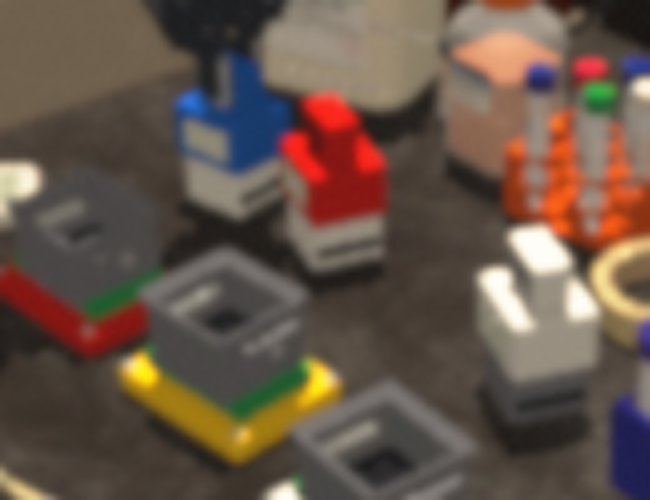

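The jaws hold the blue fin (220,80), with the tips resting on the shoulder. Lift and carry it to above the blue dock.

```bash
python3 -m pendant '{"delta_pos":[[0,0,0.06],[0,0,0.12],[0,0,0.16],[-0.145,-0.499,0.16],[-0.145,-0.499,0.16],[-0.145,-0.499,0.16],[-0.145,-0.499,0.16],[-0.145,-0.499,0.16],[-0.145,-0.499,0.16],[-0.145,-0.499,0.16],[-0.145,-0.499,0.16],[-0.145,-0.499,0.16],[-0.145,-0.499,0.16],[-0.145,-0.499,0.16],[-0.145,-0.499,0.16],[-0.145,-0.499,0.16]],"turn":[[0,0,0],[0,0,0],[0,0,0],[0,0,-4],[0,0,-4],[0,0,-4],[0,0,-4],[0,0,-4],[0,0,-4],[0,0,-4],[0,0,-4],[0,0,-4],[0,0,-4],[0,0,-4],[0,0,-4],[0,0,-4]],"grip":[0,0,0,0,0,0,0,0,0,0,0,0,0,0,0,0]}'
cat > chk.py <<'E'
import sys
from h import *
th=sys.argv[1]; x,y,z0=map(float,sys.argv[2:5]); fn=sys.argv[5]
p=shot('scene'); t=shot('top')
s=arm.observe(); print('tcp',np.round(s['tcp_pos'],4),'f',np.round(s['wrist_force'],1),'w',round(s['gripper_width'],4))
for q,n in((t,'t'),(p,'s')):
    print(n,[(np.round(r['xyz'],4),round(r['confidence'],2)) for r in arm.pinpoint(th,q)[:2]])
    m,c=getmask(th,q,x,y,z0+.05)
    if m is not None: print('  mask fit',np.round(fit([(q,m)],CART,x,y,z0,np.radians([-20,-10,0,10,20])),4))
ims=[]
for q in(t,p):
    u=proj(q,[[x,y,z0+.03]])[0].astype(int); h=40
    a=max(0,min(u[1]-h,384-2*h)); b=max(0,min(u[0]-h,512-2*h))
    ims.append(cv2.resize(q['frame'][a:a+2*h,b:b+2*h],(400,400),interpolation=cv2.INTER_CUBIC))
cv2.imwrite('pics/'+fn,cv2.cvtColor(np.hstack(ims),cv2.COLOR_RGB2BGR))
E
python3 chk.py cartridge_blue .469 -.145 .16 c1.png
```

```text
time: 7.25
tcp_pos: [0.4686, -0.1449, 0.2372]
tool_rot: [0.217, -3.134, -0.0]
wrist_force: [0.0, 0.5, -0.6]
gripper_width: 0.0224
tcp [ 0.4685 -0.1452  0.2372] f [ 0.7 -0.6 -1.3] w 0.0227
t [(array([0.4745, 0.1588, 0.0358]), 0.67), (array([ 0.4723, -0.1468,  0.1588]), 0.58)]
  mask fit [ 0.469  -0.14   20.      0.0873]
s [(array([ 0.4664, -0.1409,  0.1628]), 0.62)]
  mask fit [ 0.4664 -0.1446 19.0614  0.7889]
```

View pics/c1.png

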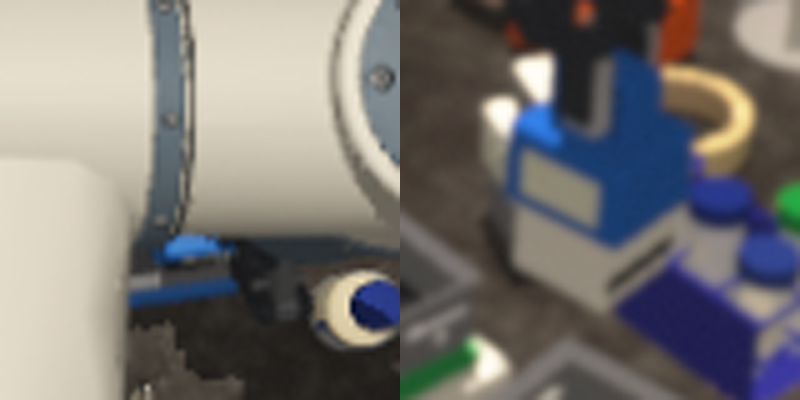

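Blue is held square over its dock. Lower it to the mouth.

```bash
python3 -m pendant '{"delta_pos":[[0,0,-0.05],[0,0,-0.08],[0,0,-0.09],[0,0,-0.095],[0,0,-0.1],[0,0,-0.1]],"turn":[[0,0,0],[0,0,0],[0,0,0],[0,0,0],[0,0,0],[0,0,0]],"grip":[0,0,0,0,0,0]}'
python3 chk.py cartridge_blue .469 -.145 .06 c2.png
```

```text
time: 8.3
tcp_pos: [0.4685, -0.1457, 0.1377]
tool_rot: [-0.215, 3.134, -0.0]
wrist_force: [-0.5, -0.4, -1.3]
gripper_width: 0.0224
tcp [ 0.4687 -0.1457  0.1379] f [ 0.2 -0.7 -1.4] w 0.0225
t [(array([ 0.4717, -0.1435,  0.0613]), 0.6), (array([0.7401, 0.0557, 0.0034]), 0.32)]
  mask fit [ 0.4527 -0.1326 24.2441  0.0747]
s [(array([ 0.4666, -0.1427,  0.0606]), 0.63), (array([0.6196, 0.0417, 0.0011]), 0.52)]
  mask fit [ 0.4687 -0.1436 18.1649  0.75  ]
```

View pics/c2.png

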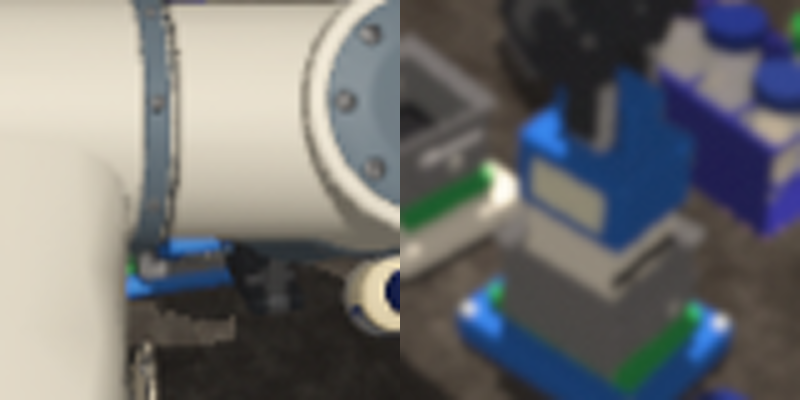

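The keel is entering the collar centrally. Continue down, watching the force.

```bash
python3 -m pendant '{"delta_pos":[[0,0,-0.005],[0,0,-0.010],[0,0,-0.010]],"turn":[[0,0,0],[0,0,0],[0,0,0]],"grip":[0,0,0]}'
python3 -m pendant '{"delta_pos":[[0,0,-0.003],[0,0,-0.005],[0,0,-0.005]],"turn":[[0,0,0],[0,0,0],[0,0,0]],"grip":[0,0,0]}'
python3 -m pendant '{"delta_pos":[[0,0,-0.003],[0,0,-0.005],[0,0,-0.005]],"turn":[[0,0,0],[0,0,0],[0,0,0]],"grip":[0,0,0]}'
python3 -m pendant '{"delta_pos":[[0,0,-0.002],[0,0,-0.003],[0,0,-0.003]],"turn":[[0,0,0],[0,0,0],[0,0,0]],"grip":[0,0,0]}'
```

```text
time: 8.98
tcp_pos: [0.4679, -0.1456, 0.1266]
tool_rot: [0.215, -3.133, -0.0]
wrist_force: [0.3, -0.3, -0.7]
gripper_width: 0.0225
time: 9.35
tcp_pos: [0.4685, -0.1455, 0.1223]
tool_rot: [-0.215, 3.134, 0.0]
wrist_force: [-0.1, 0.7, 0.3]
gripper_width: 0.0224
time: 9.72
tcp_pos: [0.4696, -0.1461, 0.1185]
tool_rot: [-0.216, 3.131, -0.002]
wrist_force: [-0.0, 0.2, 4.9]
gripper_width: 0.0218
time: 10.1
tcp_pos: [0.468, -0.1455, 0.1134]
tool_rot: [0.215, -3.133, -0.001]
wrist_force: [2.0, -0.2, -4.2]
gripper_width: 0.0228
```

```bash
python3 -m pendant '{"delta_pos":[[0,0,-0.002],[0,0,-0.002]],"turn":[[0,0,0],[0,0,0]],"grip":[0,0]}'
python3 -m pendant '{"delta_pos":[[0,0,-0.002],[0,0,-0.002]],"turn":[[0,0,0],[0,0,0]],"grip":[0,0]}'
python3 -m pendant '{"delta_pos":[[0,0,-0.002],[0,0,-0.002]],"turn":[[0,0,0],[0,0,0]],"grip":[0,0]}'
```

```text
time: 10.35
tcp_pos: [0.4675, -0.1456, 0.1115]
tool_rot: [0.215, -3.132, -0.001]
wrist_force: [-0.4, -0.5, -5.6]
gripper_width: 0.0224
time: 10.6
tcp_pos: [0.4677, -0.1458, 0.1108]
tool_rot: [0.215, -3.133, 0.0]
wrist_force: [-4.5, 1.0, 4.4]
gripper_width: 0.0224
time: 10.85
tcp_pos: [0.4679, -0.146, 0.1107]
tool_rot: [-0.216, 3.134, -0.002]
wrist_force: [-8.4, 3.2, 18.2]
gripper_width: 0.0226
```

Bottomed out with the underside at about 32 mm. Now the gentle tug.

```bash
python3 -m pendant '{"delta_pos":[[0,0,0.001],[0,0,0.002],[0,0,0.003],[0,0,0.003]],"turn":[[0,0,0],[0,0,0],[0,0,0],[0,0,0]],"grip":[0,0,0,0]}'
python3 -m pendant '{"delta_pos":[[0,0,0.0005],[0,0,0.001],[0,0,0.001]],"turn":[[0,0,0],[0,0,0],[0,0,0]],"grip":[0,0,0]}'
python3 -m pendant '{"delta_pos":[[0,0,0.0005],[0,0,0.001],[0,0,0.001]],"turn":[[0,0,0],[0,0,0],[0,0,0]],"grip":[0,0,0]}'
```

```text
time: 11.35
tcp_pos: [0.4678, -0.1457, 0.1109]
tool_rot: [0.215, -3.133, -0.0]
wrist_force: [-3.3, 0.9, 0.8]
gripper_width: 0.0224
time: 11.72
tcp_pos: [0.4678, -0.1456, 0.1117]
tool_rot: [0.215, -3.133, -0.0]
wrist_force: [-1.6, -0.4, -5.2]
gripper_width: 0.0219
time: 12.1
tcp_pos: [0.4678, -0.1456, 0.1131]
tool_rot: [0.215, -3.133, -0.0]
wrist_force: [-4.1, -0.1, -5.2]
gripper_width: 0.0225
```

```bash
python3 -m pendant '{"delta_pos":[[0,0,0.0005],[0,0,0.001],[0,0,0.0015],[0,0,0.002],[0,0,0.0025],[0,0,0.003],[0,0,0.003]],"turn":[[0,0,0],[0,0,0],[0,0,0],[0,0,0],[0,0,0],[0,0,0],[0,0,0]],"grip":[0,0,0,0,0,0,0]}'
python3 -m pendant '{"delta_pos":[[0,0,0.0005],[0,0,0.001],[0,0,0.001]],"turn":[[0,0,0],[0,0,0],[0,0,0]],"grip":[0,0,0]}'
python3 chk.py cartridge_blue .469 -.145 .04 c3.png
```

```text
time: 12.98
tcp_pos: [0.468, -0.1457, 0.1162]
tool_rot: [0.215, -3.133, -0.0]
wrist_force: [-5.1, -0.5, -4.4]
gripper_width: 0.0224
time: 13.35
tcp_pos: [0.468, -0.1457, 0.1173]
tool_rot: [0.215, -3.134, -0.0]
wrist_force: [-4.3, -0.4, -5.3]
gripper_width: 0.0224
tcp [ 0.468  -0.1457  0.1172] f [-5.4 -0.  -5.2] w 0.0224
t [(array([ 0.4689, -0.1433,  0.0398]), 0.4)]
  mask fit [ 0.4625 -0.1368 27.5274  0.1044]
s [(array([ 0.468 , -0.1429,  0.0414]), 0.69), (array([ 4.677e-01,  1.000e-04, -6.000e-03]), 0.56)]
  mask fit [ 0.4687 -0.1435 12.0504  0.6123]
```

View pics/c3.png

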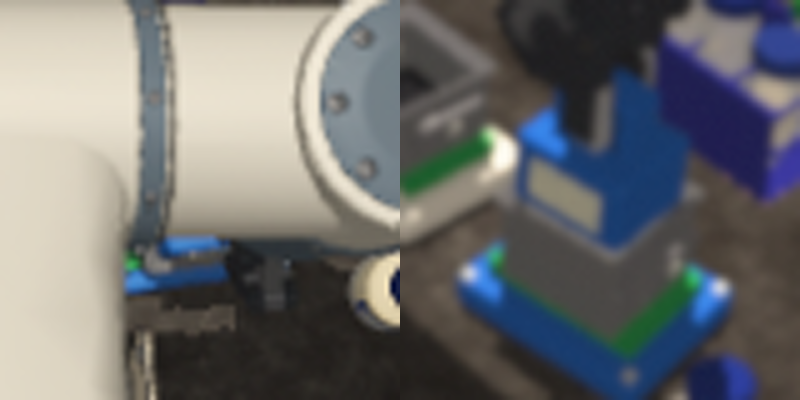

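The shoulder is sitting just above the collar and the green is partly bared. Continue to the upper stop.

```bash
python3 -m pendant '{"delta_pos":[[0,0,0.0005],[0,0,0.001],[0,0,0.001]],"turn":[[0,0,0],[0,0,0],[0,0,0]],"grip":[0,0,0]}'
python3 -m pendant '{"delta_pos":[[0,0,0.0005],[0,0,0.0005]],"turn":[[0,0,0],[0,0,0]],"grip":[0,0]}'
python3 -m pendant '{"delta_pos":[[0,0,0.0003],[0,0,0.0003]],"turn":[[0,0,0],[0,0,0]],"grip":[0,0]}'
```

```text
time: 14.02
tcp_pos: [0.468, -0.1457, 0.1182]
tool_rot: [0.215, -3.133, -0.0]
wrist_force: [-5.3, -0.3, -4.9]
gripper_width: 0.0223
time: 14.28
tcp_pos: [0.468, -0.1456, 0.1187]
tool_rot: [0.215, -3.134, -0.0]
wrist_force: [-4.8, -0.2, -6.0]
gripper_width: 0.0221
time: 14.52
tcp_pos: [0.468, -0.1457, 0.119]
tool_rot: [0.215, -3.133, -0.0]
wrist_force: [-5.6, -1.1, -5.1]
gripper_width: 0.0224
```

```bash
python3 -m pendant '{"delta_pos":[[0,0,0.0003],[0,0,0.0003]],"turn":[[0,0,0],[0,0,0]],"grip":[0,0]}'
python3 -m pendant '{"delta_pos":[[0,0,0.0003],[0,0,0.0003]],"turn":[[0,0,0],[0,0,0]],"grip":[0,0]}'
python3 chk.py cartridge_blue .469 -.145 .04 c4.png
```

```text
time: 14.78
tcp_pos: [0.468, -0.1456, 0.119]
tool_rot: [0.215, -3.133, -0.0]
wrist_force: [-5.0, -0.2, -7.7]
gripper_width: 0.0222
time: 15.02
tcp_pos: [0.4682, -0.1455, 0.1192]
tool_rot: [0.215, -3.134, -0.001]
wrist_force: [-3.8, -0.1, -12.5]
gripper_width: 0.0221
tcp [ 0.4682 -0.1455  0.1192] f [ -2.9  -0.8 -14. ] w 0.0223
t [(array([ 0.4703, -0.1471,  0.0425]), 0.45)]
s [(array([ 0.468 , -0.1434,  0.0435]), 0.71), (array([0.4633, 0.0017, 0.0351]), 0.66)]
  mask fit [ 0.4693 -0.1431 10.8709  0.6472]
```

View pics/c4.png

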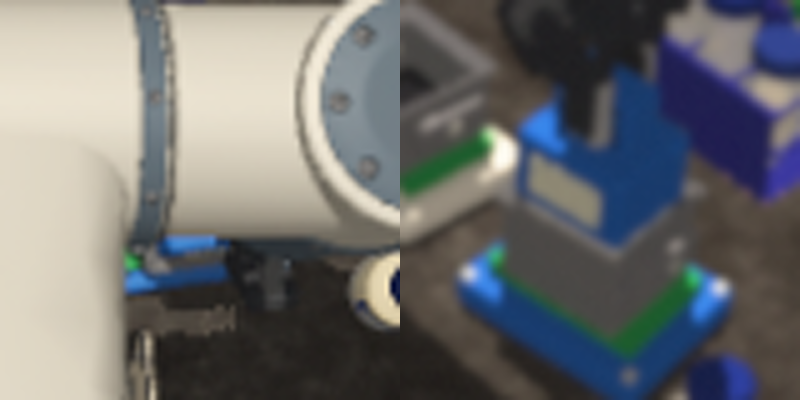

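At the upper stop the force rose to 14 N. Relax the pull at once, then release.

```bash
python3 -m pendant '{"delta_pos":[[0,0,-0.001],[0,0,-0.001]],"turn":[[0,0,0],[0,0,0]],"grip":[0,0]}'
python3 -m pendant '{"delta_pos":[[0,0,0],[0,0,0],[0,0,0],[0,0,0]],"turn":[[0,0,0],[0,0,0],[0,0,0],[0,0,0]],"grip":[0.045,0.045,0.045,0.045]}'
```

```text
time: 15.58
tcp_pos: [0.4688, -0.1457, 0.1191]
tool_rot: [-0.215, 3.133, -0.0]
wrist_force: [-2.9, 0.4, -9.5]
gripper_width: 0.0222
time: 16.08
tcp_pos: [0.469, -0.1458, 0.1193]
tool_rot: [-0.215, 3.133, -0.001]
wrist_force: [-0.6, -0.4, -0.4]
gripper_width: 0.0451
```

```bash
python3 -m pendant '{"delta_pos":[[0,0,0.06],[0,0,0.12],[0.155,0.401,0.12],[0.155,0.401,0.12],[0.155,0.401,0.12],[0.155,0.401,0.12],[0.155,0.401,0.12],[0.155,0.401,0.12],[0.155,0.401,0.12],[0.155,0.401,0.12],[0.155,0.401,0.12],[0.155,0.401,0.12]],"turn":[[0,0,0],[0,0,0],[0,0,-26],[0,0,-26],[0,0,-26],[0,0,-26],[0,0,-26],[0,0,-26],[0,0,-26],[0,0,-26],[0,0,-26],[0,0,-26]],"grip":[0.06,0.06,0.06,0.06,0.06,0.06,0.06,0.06,0.06,0.06,0.06,0.06]}'
python3 chk.py cartridge_blue .469 -.145 .04 c5.png
python3 chk.py cartridge_red .624 .255 0 c6.png
```

```text
time: 17.58
tcp_pos: [0.6234, 0.2541, 0.2397]
tool_rot: [0.497, 3.101, 0.001]
wrist_force: [0.5, 0.0, 0.5]
gripper_width: 0.06
tcp [0.6234 0.2541 0.2398] f [ 0.3 -0.9  1.2] w 0.0592
t [(array([ 0.4725, -0.1442,  0.0422]), 0.57)]
  mask fit [ 0.4697 -0.1457  9.5338  0.908 ]
s [(array([ 0.4666, -0.1448,  0.0426]), 0.64)]
  mask fit [ 0.4695 -0.1418 22.0379  0.7689]
tcp [0.6233 0.255  0.2389] f [-0.3  0.7 -0.2] w 0.0599
t [(array([0.624 , 0.2575, 0.0032]), 0.78)]
  mask fit [  0.6261   0.2528 -16.4765   0.9459]
s [(array([6.237e-01, 2.576e-01, 6.000e-04]), 0.81)]
  mask fit [  0.627    0.2581 -18.2073   0.9457]
```

View pics/c5.png

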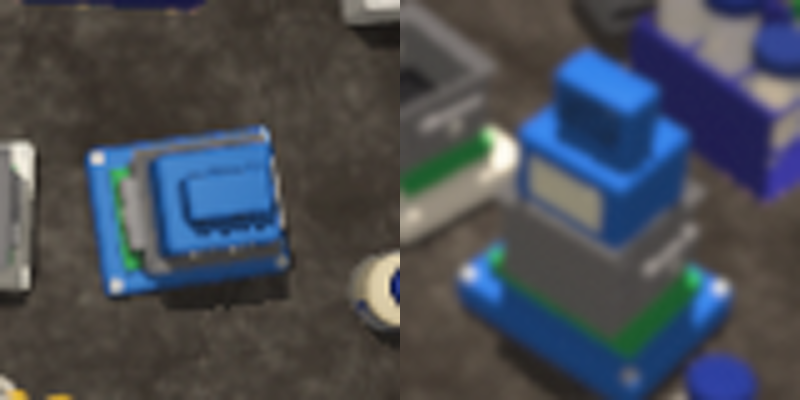

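View pics/c6.png

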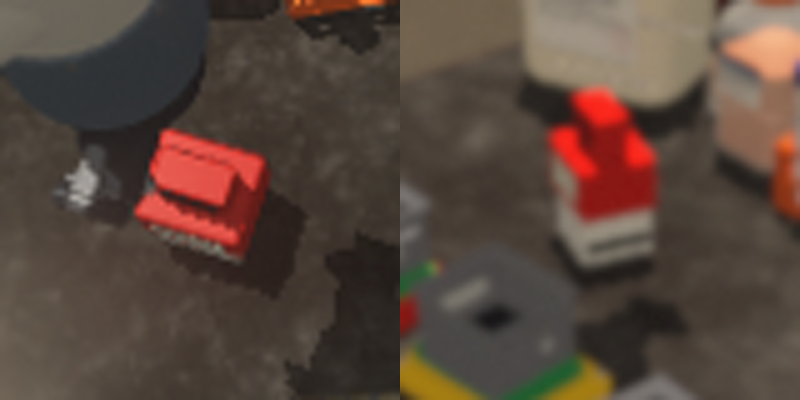

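Blue is seated with its green band bare (scene crop (640,340)). Red stands where measured. Descend on it.

```bash
python3 -m pendant '{"delta_pos":[[0.001,0.001,-0.06],[0.001,0.001,-0.12],[0.001,0.001,-0.145],[0.001,0.001,-0.160],[0.001,0.001,-0.160],[0.001,0.001,-0.160],[0.001,0.001,-0.160],[0.001,0.001,-0.160],[0.001,0.001,-0.160],[0.001,0.001,-0.160],[0.001,0.001,-0.160]],"turn":[[0,0,0],[0,0,0],[0,0,0],[0,0,0],[0,0,0],[0,0,0],[0,0,0],[0,0,0],[0,0,0],[0,0,0],[0,0,0]],"grip":[0.06,0.06,0.06,0.06,0.06,0,0,0,0,0,0]}' 100
```

```text
time: 19.55
tcp_pos: [0.6254, 0.2567, 0.0807]
tool_rot: [0.494, 3.099, 0.003]
wrist_force: [0.4, 0.1, 5.8]
gripper_width: 0.0223
```

```bash
python3 -m pendant '{"delta_pos":[[0,0,0.06],[0,0,0.12],[-0.04,0.01,0.14],[-0.1,0.03,0.14],[-0.160,0.046,0.14],[-0.160,0.046,0.14],[-0.160,0.046,0.11],[-0.160,0.046,0.08],[-0.160,0.046,0.07],[-0.160,0.046,0.062],[-0.160,0.046,0.062]],"turn":[[0,0,0],[0,0,0],[0,0,10],[0,0,20.5],[0,0,20.5],[0,0,20.5],[0,0,20.5],[0,0,20.5],[0,0,20.5],[0,0,20.5],[0,0,20.5]],"grip":[0,0,0,0,0,0,0,0,0,0,0]}'
python3 chk.py cartridge_red .465 .303 .062 c7.png
```

```text
time: 20.92
tcp_pos: [0.4647, 0.3024, 0.1409]
tool_rot: [-0.064, 3.141, 0.0]
wrist_force: [-0.1, 0.3, 0.2]
gripper_width: 0.022
tcp [0.4649 0.3027 0.1416] f [ 0.1  0.8 -0.6] w 0.0219
t [(array([0.4625, 0.3009, 0.0622]), 0.63)]
s [(array([0.4626, 0.3015, 0.0618]), 0.85), (array([ 0.4674, -0.1426,  0.0411]), 0.33)]
  mask fit [ 0.4664  0.3031 -3.1819  0.8729]
```

View pics/c7.png

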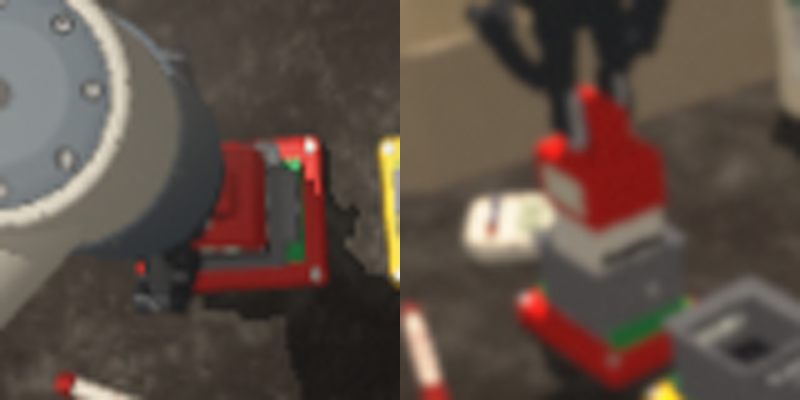

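Red's keel is entering its collar. Press.

```bash
python3 -m pendant '{"delta_pos":[[0,0,-0.005],[0,0,-0.010],[0,0,-0.015],[0,0,-0.015]],"turn":[[0,0,0],[0,0,0],[0,0,0],[0,0,0]],"grip":[0,0,0,0]}'
python3 -m pendant '{"delta_pos":[[0,0,-0.003],[0,0,-0.006],[0,0,-0.008],[0,0,-0.008]],"turn":[[0,0,0],[0,0,0],[0,0,0],[0,0,0]],"grip":[0,0,0,0]}'
python3 -m pendant '{"delta_pos":[[0,0,-0.002],[0,0,-0.004],[0,0,-0.004]],"turn":[[0,0,0],[0,0,0],[0,0,0]],"grip":[0,0,0]}'
python3 -m pendant '{"delta_pos":[[0,0,-0.002],[0,0,-0.003],[0,0,-0.003]],"turn":[[0,0,0],[0,0,0],[0,0,0]],"grip":[0,0,0]}'
```

```text
time: 21.72
tcp_pos: [0.4643, 0.3027, 0.1253]
tool_rot: [0.065, -3.141, -0.001]
wrist_force: [-0.6, 2.9, -0.4]
gripper_width: 0.0222
time: 22.22
tcp_pos: [0.4653, 0.3025, 0.1189]
tool_rot: [-0.065, 3.138, 0.001]
wrist_force: [0.8, 0.8, 2.2]
gripper_width: 0.0219
time: 22.6
tcp_pos: [0.4638, 0.3027, 0.1129]
tool_rot: [0.064, -3.14, -0.0]
wrist_force: [-0.2, 4.3, -2.1]
gripper_width: 0.022
time: 22.98
tcp_pos: [0.4641, 0.303, 0.1125]
tool_rot: [-0.066, 3.14, 0.002]
wrist_force: [-6.8, 3.1, 10.3]
gripper_width: 0.0222
```

```bash
python3 -m pendant '{"delta_pos":[[0,0,-0.002],[0,0,-0.002]],"turn":[[0,0,0],[0,0,0]],"grip":[0,0]}'
python3 -m pendant '{"delta_pos":[[0,0,0.001],[0,0,0.002],[0,0,0.003],[0,0,0.004],[0,0,0.005],[0,0,0.005]],"turn":[[0,0,0],[0,0,0],[0,0,0],[0,0,0],[0,0,0],[0,0,0]],"grip":[0,0,0,0,0,0]}'
python3 -m pendant '{"delta_pos":[[0,0,0.0005],[0,0,0.001],[0,0,0.0015],[0,0,0.002],[0,0,0.002]],"turn":[[0,0,0],[0,0,0],[0,0,0],[0,0,0],[0,0,0]],"grip":[0,0,0,0,0]}'
python3 -m pendant '{"delta_pos":[[0,0,0.0005],[0,0,0.001],[0,0,0.0015],[0,0,0.002],[0,0,0.002]],"turn":[[0,0,0],[0,0,0],[0,0,0],[0,0,0],[0,0,0]],"grip":[0,0,0,0,0]}'
```

```text
time: 23.22
tcp_pos: [0.4642, 0.3031, 0.1124]
tool_rot: [-0.066, 3.139, 0.003]
wrist_force: [-10.9, 2.1, 22.2]
gripper_width: 0.0219
time: 23.98
tcp_pos: [0.4639, 0.3025, 0.113]
tool_rot: [0.064, -3.14, -0.0]
wrist_force: [-2.0, 5.9, -3.1]
gripper_width: 0.0221
time: 24.6
tcp_pos: [0.4639, 0.3025, 0.1145]
tool_rot: [0.064, -3.139, 0.0]
wrist_force: [0.1, 5.2, -5.6]
gripper_width: 0.0222
time: 25.22
tcp_pos: [0.4639, 0.3025, 0.1165]
tool_rot: [0.064, -3.139, 0.0]
wrist_force: [-0.7, 5.2, -5.3]
gripper_width: 0.0219
```

```bash
python3 -m pendant '{"delta_pos":[[0,0,0.0005],[0,0,0.001],[0,0,0.0015],[0,0,0.002],[0,0,0.0025],[0,0,0.003],[0,0,0.003]],"turn":[[0,0,0],[0,0,0],[0,0,0],[0,0,0],[0,0,0],[0,0,0],[0,0,0]],"grip":[0,0,0,0,0,0,0]}'
python3 -m pendant '{"delta_pos":[[0,0,0.0003],[0,0,0.0005],[0,0,0.0005]],"turn":[[0,0,0],[0,0,0],[0,0,0]],"grip":[0,0,0]}'
```

```text
time: 26.1
tcp_pos: [0.4639, 0.3024, 0.1194]
tool_rot: [0.064, -3.139, 0.0]
wrist_force: [-0.9, 5.5, -4.8]
gripper_width: 0.0224
time: 26.48
tcp_pos: [0.4639, 0.3024, 0.1199]
tool_rot: [0.064, -3.139, 0.0]
wrist_force: [-0.4, 5.2, -6.1]
gripper_width: 0.0222
```

```bash
python3 chk.py cartridge_red .465 .303 .04 c8.png
```

```text
tcp [0.4639 0.3024 0.1199] f [ 0.4  5.4 -6. ] w 0.022
t [(array([0.4634, 0.3038, 0.0412]), 0.58)]
  mask fit [ 0.4669  0.2957 -1.0511  0.3548]
s []
  mask fit [ 0.4656  0.3076 -0.7201  0.6744]
```

View pics/c8.png

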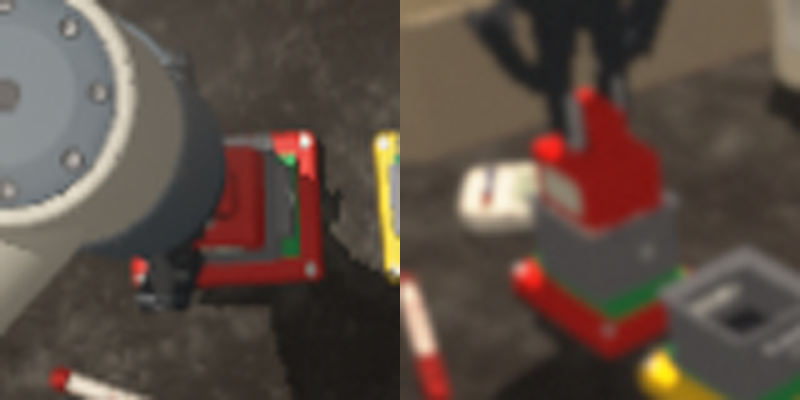

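Red is down in the collar and drawing it up. A little more, to the stop.

```bash
python3 -m pendant '{"delta_pos":[[0,0,0.0004],[0,0,0.0004]],"turn":[[0,0,0],[0,0,0]],"grip":[0,0]}'
python3 -m pendant '{"delta_pos":[[0,0,0.0003],[0,0,0.0003]],"turn":[[0,0,0],[0,0,0]],"grip":[0,0]}'
```

```text
time: 27.02
tcp_pos: [0.4639, 0.3024, 0.1204]
tool_rot: [0.064, -3.139, 0.0]
wrist_force: [-1.1, 5.7, -6.3]
gripper_width: 0.0224
time: 27.28
tcp_pos: [0.4639, 0.3025, 0.1206]
tool_rot: [0.064, -3.139, 0.0]
wrist_force: [0.4, 5.7, -5.5]
gripper_width: 0.022
```

```bash
python3 -m pendant '{"delta_pos":[[0,0,0.0003],[0,0,0.0003]],"turn":[[0,0,0],[0,0,0]],"grip":[0,0]}'
```

```text
time: 27.52
tcp_pos: [0.4639, 0.3025, 0.1209]
tool_rot: [0.064, -3.139, 0.0]
wrist_force: [-0.6, 5.1, -6.0]
gripper_width: 0.022
```

```bash
python3 -m pendant '{"delta_pos":[[0,0,0.0003],[0,0,0.0003]],"turn":[[0,0,0],[0,0,0]],"grip":[0,0]}'
```

```text
time: 27.78
tcp_pos: [0.4639, 0.3024, 0.1211]
tool_rot: [0.064, -3.139, 0.0]
wrist_force: [-0.5, 5.2, -6.8]
gripper_width: 0.0219
```

```bash
python3 -m pendant '{"delta_pos":[[0,0,0.0003],[0,0,0.0003]],"turn":[[0,0,0],[0,0,0]],"grip":[0,0]}'
```

```text
time: 28.02
tcp_pos: [0.4638, 0.3024, 0.1211]
tool_rot: [0.064, -3.139, 0.001]
wrist_force: [0.2, 5.6, -7.9]
gripper_width: 0.0221
```

At the stop (z no longer rises, force climbing). Relax, release, retreat towards white.

```bash
python3 -m pendant '{"delta_pos":[[0,0,-0.0004],[0,0,-0.0004],[0,0,-0.0004],[0,0,-0.0004],[0,0,-0.0004],[0,0,-0.0004]],"turn":[[0,0,0],[0,0,0],[0,0,0],[0,0,0],[0,0,0],[0,0,0]],"grip":[0,0,0.045,0.045,0.045,0.045]}'
python3 -m pendant '{"delta_pos":[[0,0,0.06],[0,0,0.12],[0.152,-0.259,0.12],[0.152,-0.259,0.12],[0.152,-0.259,0.12],[0.152,-0.259,0.12],[0.152,-0.259,0.12],[0.152,-0.259,0.12],[0.152,-0.259,0.12],[0.152,-0.259,0.12]],"turn":[[0,0,0],[0,0,0],[0,0,-26],[0,0,-26],[0,0,-26],[0,0,-26],[0,0,-26],[0,0,-26],[0,0,-26],[0,0,-26]],"grip":[0.06,0.06,0.06,0.06,0.06,0.06,0.06,0.06,0.06,0.06]}'
python3 chk.py cartridge_red .465 .303 .04 c9.png
python3 chk.py cartridge_white .616 .044 0 c10.png
```

```text
time: 28.78
tcp_pos: [0.4645, 0.3021, 0.1225]
tool_rot: [-0.065, 3.141, -0.0]
wrist_force: [1.0, 0.4, -0.3]
gripper_width: 0.0448
time: 30.02
tcp_pos: [0.616, 0.0443, 0.2427]
tool_rot: [0.641, 3.075, 0.0]
wrist_force: [-0.4, -0.6, -0.4]
gripper_width: 0.0601
tcp [0.616  0.0444 0.2427] f [-0.5 -0.  -0.6] w 0.0599
t [(array([0.4623, 0.3028, 0.0409]), 0.96)]
  mask fit [0.4666 0.2995 2.1452 0.8915]
s [(array([0.4652, 0.3023, 0.0391]), 0.83), (array([0.4746, 0.157 , 0.0008]), 0.2)]
  mask fit [ 0.4646  0.3048 -4.2494  0.7211]
tcp [0.6162 0.0436 0.2425] f [ 0.2 -0.2  0.1] w 0.0598
t [(array([ 0.6558,  0.0237, -0.0059]), 0.45)]
s [(array([0.6606, 0.0216, 0.0015]), 0.82), (array([ 0.6337, -0.2835, -0.0009]), 0.52)]
```

View pics/c9.png

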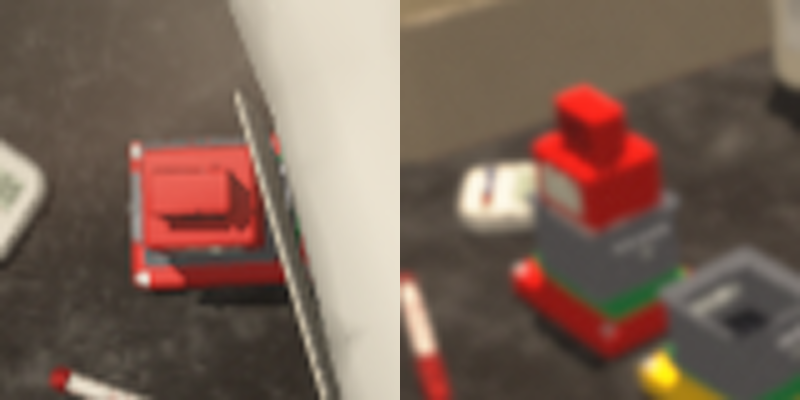

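View pics/c10.png

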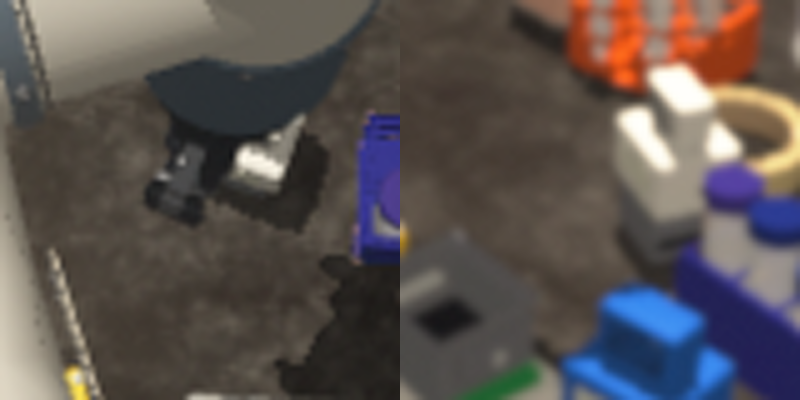

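White has been knocked aside, to about (0.658, 0.022); at scene crop (670,150) it still stands. Move the arm clear and re-measure.

```bash
python3 -m pendant '{"delta_pos":[[-0.05,0.1,0.02],[-0.1,0.16,0.02],[-0.15,0.22,0.02],[-0.15,0.26,0.02],[-0.15,0.26,0.02]],"turn":[[0,0,0],[0,0,0],[0,0,0],[0,0,0],[0,0,0]],"grip":[0.06,0.06,0.06,0.06,0.06]}'
python3 chk.py cartridge_white .658 .022 0 c11.png
python3 - <<'E'
from h import *
p=shot('scene');t=shot('top')
pm=[]
for q in(t,p):
    m,c=getmask('cartridge_white',q,.658,.022,.05); print(c,None if m is None else m.sum())
    if m is not None: pm.append((q,m)); print(np.round(fit([(q,m)],CART,.658,.022),4))
print(np.round(fit(pm,CART,.658,.022),4))
E
```

```text
time: 31.25
tcp_pos: [0.465, 0.3051, 0.2628]
tool_rot: [0.642, 3.075, 0.001]
wrist_force: [1.0, 0.4, 0.2]
gripper_width: 0.0599
tcp [0.4642 0.3072 0.2621] f [ 0.3 -1.   0.9] w 0.0599
t [(array([ 0.6551,  0.0272, -0.0014]), 0.71), (array([0.7421, 0.0547, 0.0056]), 0.38)]
  mask fit [  0.6572   0.0231 -19.1732   0.9377]
s [(array([0.6596, 0.026 , 0.0046]), 0.67), (array([0.4749, 0.1554, 0.0006]), 0.23)]
  mask fit [ 6.58000e-01  3.21000e-02 -3.40067e+01  8.19500e-01]
0.79 465
[  0.6564   0.0213 -19.428    0.9   ]
0.97 596
[ 6.59000e-01  2.94000e-02 -3.10803e+01  7.94700e-01]
[ 6.56100e-01  2.19000e-02 -2.21912e+01  8.26600e-01]
```

View pics/c11.png

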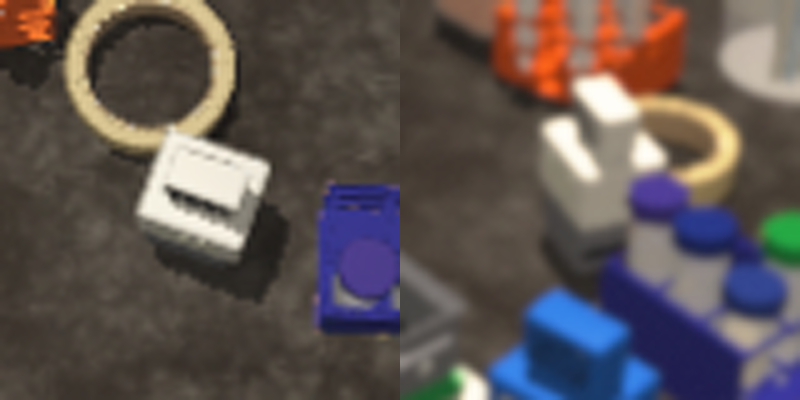

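White is at (0.657, 0.024), yaw about −22°, matching the current jaw yaw.

```bash
python3 -m pendant '{"delta_pos":[[0.192,-0.281,-0.02],[0.192,-0.281,-0.02],[0.192,-0.281,-0.02],[0.192,-0.281,-0.02],[0.192,-0.281,-0.02],[0.192,-0.281,-0.02],[0.192,-0.281,-0.02],[0.192,-0.281,-0.02],[0.192,-0.281,-0.02]],"turn":[[0,0,0],[0,0,0],[0,0,0],[0,0,0],[0,0,0],[0,0,0],[0,0,0],[0,0,0],[0,0,0]],"grip":[0.06,0.06,0.06,0.06,0.06,0.06,0.06,0.06,0.06]}'
python3 chk.py cartridge_white .657 .024 0 c12.png
```

```text
time: 32.88
tcp_pos: [0.658, 0.0232, 0.2429]
tool_rot: [0.642, 3.075, 0.001]
wrist_force: [0.0, 0.2, -0.0]
gripper_width: 0.0597
tcp [0.6581 0.0232 0.2429] f [-1.  -0.6  0.6] w 0.0601
t [(array([ 0.6554,  0.0256, -0.0036]), 0.74)]
  mask fit [  0.6564   0.0226 -19.1982   0.6376]
s [(array([ 0.6613,  0.0243, -0.001 ]), 0.6), (array([4.628e-01, 1.000e-04, 3.310e-02]), 0.55)]
  mask fit [  0.6582   0.0287 -25.9571   0.8248]
```

View pics/c12.png

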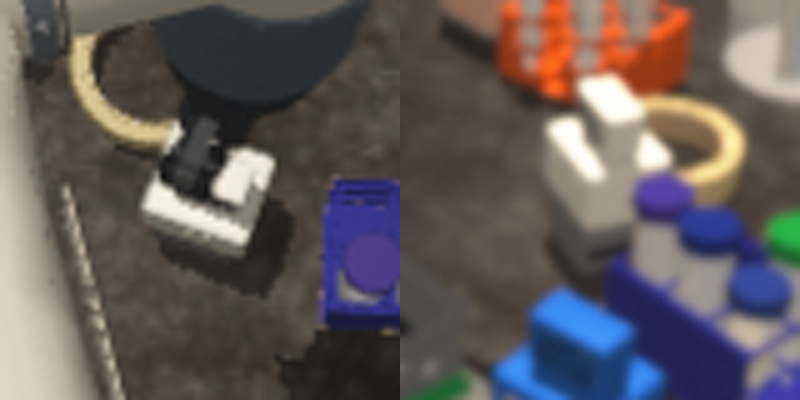

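The gripper is above the white fin, allowing for parallax. Descend and close.

```bash
python3 -m pendant '{"delta_pos":[[-0.001,0.001,-0.06],[-0.001,0.001,-0.12],[-0.001,0.001,-0.145],[-0.001,0.001,-0.163],[-0.001,0.001,-0.163],[-0.001,0.001,-0.163],[-0.001,0.001,-0.163],[-0.001,0.001,-0.163],[-0.001,0.001,-0.163],[-0.001,0.001,-0.163],[-0.001,0.001,-0.163]],"turn":[[0,0,0],[0,0,0],[0,0,0],[0,0,0],[0,0,0],[0,0,0],[0,0,0],[0,0,0],[0,0,0],[0,0,0],[0,0,0]],"grip":[0.06,0.06,0.06,0.06,0.06,0,0,0,0,0,0]}' 100
```

```text
time: 34.55
tcp_pos: [0.6583, 0.0236, 0.081]
tool_rot: [0.642, 3.072, 0.001]
wrist_force: [-0.8, 0.9, 6.0]
gripper_width: 0.0219
```

```bash
python3 -m pendant '{"delta_pos":[[0,0,0.06],[0,0,0.12],[-0.04,-0.005,0.14],[-0.1,-0.015,0.14],[-0.15,-0.025,0.14],[-0.193,-0.025,0.14],[-0.193,-0.025,0.14],[-0.193,-0.025,0.10],[-0.193,-0.025,0.08],[-0.193,-0.025,0.07],[-0.193,-0.025,0.062],[-0.193,-0.025,0.062]],"turn":[[0,0,0],[0,0,0],[0,0,10],[0,0,20],[0,0,21.5],[0,0,21.5],[0,0,21.5],[0,0,21.5],[0,0,21.5],[0,0,21.5],[0,0,21.5],[0,0,21.5]],"grip":[0,0,0,0,0,0,0,0,0,0,0,0]}'
python3 chk.py cartridge_white .465 -.001 .062 c13.png
```

```text
time: 36.05
tcp_pos: [0.4645, -0.0017, 0.1413]
tool_rot: [-0.059, -3.141, 0.0]
wrist_force: [0.4, -0.5, -0.7]
gripper_width: 0.0221
tcp [ 0.4649 -0.0016  0.142 ] f [ 1.  -0.5 -1.2] w 0.022
t []
s [(array([ 4.68e-01, -4.00e-04,  6.23e-02]), 0.66), (array([ 0.6349, -0.2887,  0.0968]), 0.66)]
  mask fit [ 4.633e-01 -7.000e-04 -7.626e+00  8.443e-01]
```

View pics/c13.png

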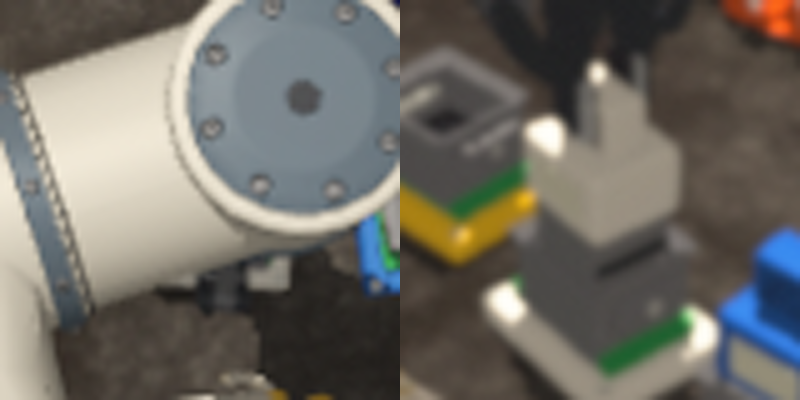

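White's keel is entering its collar. Press.

```bash
python3 -m pendant '{"delta_pos":[[0,0,-0.005],[0,0,-0.010],[0,0,-0.015],[0,0,-0.015]],"turn":[[0,0,0],[0,0,0],[0,0,0],[0,0,0]],"grip":[0,0,0,0]}'
python3 -m pendant '{"delta_pos":[[0,0,-0.003],[0,0,-0.006],[0,0,-0.008],[0,0,-0.008]],"turn":[[0,0,0],[0,0,0],[0,0,0],[0,0,0]],"grip":[0,0,0,0]}'
python3 -m pendant '{"delta_pos":[[0,0,-0.002],[0,0,-0.004],[0,0,-0.004]],"turn":[[0,0,0],[0,0,0],[0,0,0]],"grip":[0,0,0]}'
python3 -m pendant '{"delta_pos":[[0,0,-0.002],[0,0,-0.003],[0,0,-0.003]],"turn":[[0,0,0],[0,0,0],[0,0,0]],"grip":[0,0,0]}'
```

```text
time: 36.85
tcp_pos: [0.4642, -0.0016, 0.1259]
tool_rot: [-0.059, -3.14, -0.0]
wrist_force: [-0.7, 1.8, -1.3]
gripper_width: 0.0225
time: 37.35
tcp_pos: [0.4662, -0.0018, 0.1206]
tool_rot: [0.057, 3.136, -0.001]
wrist_force: [-1.4, 0.6, 10.3]
gripper_width: 0.0219
time: 37.72
tcp_pos: [0.4645, -0.0015, 0.1141]
tool_rot: [0.059, 3.141, 0.001]
wrist_force: [1.9, 1.1, -0.9]
gripper_width: 0.0223
time: 38.1
tcp_pos: [0.4647, -0.0014, 0.1129]
tool_rot: [0.058, 3.14, 0.0]
wrist_force: [-3.3, 4.1, 11.7]
gripper_width: 0.0221
```

```bash
python3 -m pendant '{"delta_pos":[[0,0,-0.002],[0,0,-0.002]],"turn":[[0,0,0],[0,0,0]],"grip":[0,0]}'
python3 -m pendant '{"delta_pos":[[0,0,0.001],[0,0,0.002],[0,0,0.003],[0,0,0.004],[0,0,0.005],[0,0,0.005]],"turn":[[0,0,0],[0,0,0],[0,0,0],[0,0,0],[0,0,0],[0,0,0]],"grip":[0,0,0,0,0,0]}'
python3 -m pendant '{"delta_pos":[[0,0,0.0005],[0,0,0.001],[0,0,0.0015],[0,0,0.002],[0,0,0.002]],"turn":[[0,0,0],[0,0,0],[0,0,0],[0,0,0],[0,0,0]],"grip":[0,0,0,0,0]}'
python3 -m pendant '{"delta_pos":[[0,0,0.0005],[0,0,0.001],[0,0,0.0015],[0,0,0.002],[0,0,0.002]],"turn":[[0,0,0],[0,0,0],[0,0,0],[0,0,0],[0,0,0]],"grip":[0,0,0,0,0]}'
```

```text
time: 38.35
tcp_pos: [0.4649, -0.0015, 0.1127]
tool_rot: [0.057, 3.138, 0.0]
wrist_force: [-9.3, 5.6, 25.9]
gripper_width: 0.0219
time: 39.1
tcp_pos: [0.4637, -0.0016, 0.1135]
tool_rot: [-0.059, -3.139, -0.0]
wrist_force: [1.4, 3.7, -5.8]
gripper_width: 0.0219
time: 39.72
tcp_pos: [0.4638, -0.0017, 0.1162]
tool_rot: [-0.059, -3.14, -0.0]
wrist_force: [-0.8, 3.7, -5.5]
gripper_width: 0.0221
time: 40.35
tcp_pos: [0.4642, -0.0017, 0.1184]
tool_rot: [-0.059, -3.141, 0.0]
wrist_force: [-2.8, 3.5, -5.7]
gripper_width: 0.0222
```

```bash
python3 -m pendant '{"delta_pos":[[0,0,0.0005],[0,0,0.001],[0,0,0.0015],[0,0,0.002],[0,0,0.002]],"turn":[[0,0,0],[0,0,0],[0,0,0],[0,0,0],[0,0,0]],"grip":[0,0,0,0,0]}'
python3 -m pendant '{"delta_pos":[[0,0,0.0004],[0,0,0.0004]],"turn":[[0,0,0],[0,0,0]],"grip":[0,0]}'
python3 chk.py cartridge_white .465 -.001 .04 c14.png
```

```text
time: 40.98
tcp_pos: [0.4644, -0.0017, 0.1205]
tool_rot: [0.059, 3.141, -0.0]
wrist_force: [-1.7, 2.9, -5.6]
gripper_width: 0.0226
time: 41.22
tcp_pos: [0.4645, -0.0017, 0.1209]
tool_rot: [0.059, 3.141, 0.0]
wrist_force: [-2.0, 3.0, -5.2]
gripper_width: 0.0221
tcp [ 0.4645 -0.0017  0.1209] f [-1.5  3.3 -4.6] w 0.0223
t []
s [(array([0.467 , 0.0013, 0.0401]), 0.98)]
  mask fit [ 4.6790e-01  3.3000e-03 -6.6371e+00  6.3590e-01]
```

View pics/c14.png

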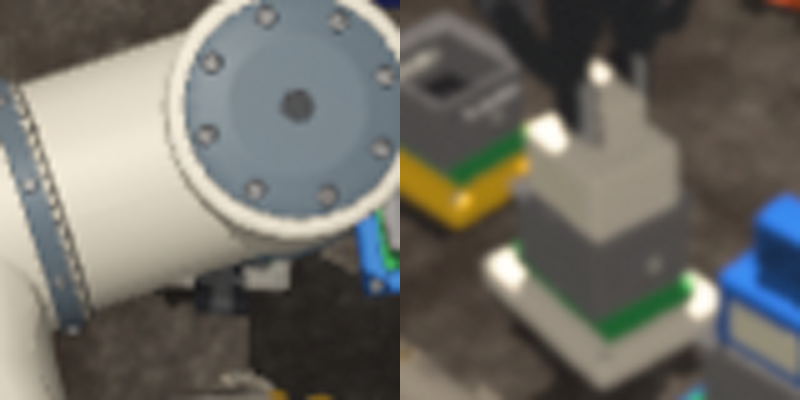

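White is seated and drawing the collar up. Fine steps to the stop.

```bash
python3 -m pendant '{"delta_pos":[[0,0,0.0004],[0,0,0.0004]],"turn":[[0,0,0],[0,0,0]],"grip":[0,0]}'
python3 -m pendant '{"delta_pos":[[0,0,0.0003],[0,0,0.0003]],"turn":[[0,0,0],[0,0,0]],"grip":[0,0]}'
```

```text
time: 41.78
tcp_pos: [0.4645, -0.0016, 0.1213]
tool_rot: [0.059, 3.141, -0.0]
wrist_force: [-0.3, 2.5, -5.2]
gripper_width: 0.0221
time: 42.02
tcp_pos: [0.4644, -0.0017, 0.1214]
tool_rot: [0.059, 3.141, 0.0]
wrist_force: [-0.3, 3.5, -6.3]
gripper_width: 0.022
```

```bash
python3 -m pendant '{"delta_pos":[[0,0,0.0003],[0,0,0.0003]],"turn":[[0,0,0],[0,0,0]],"grip":[0,0]}'
```

```text
time: 42.28
tcp_pos: [0.4643, -0.0017, 0.1215]
tool_rot: [-0.059, -3.141, 0.0]
wrist_force: [1.0, 3.2, -11.3]
gripper_width: 0.0223
```

At the stop. Relax, release, retreat up.

```bash
python3 -m pendant '{"delta_pos":[[0,0,-0.0008],[0,0,-0.0008],[0,0,-0.0008],[0,0,-0.0008],[0,0,-0.0008],[0,0,-0.0008]],"turn":[[0,0,0],[0,0,0],[0,0,0],[0,0,0],[0,0,0],[0,0,0]],"grip":[0,0,0.045,0.045,0.045,0.045]}'
python3 -m pendant '{"delta_pos":[[0,0,0.06],[0,0,0.12],[0,0.06,0.12],[0,0.12,0.12],[0,0.18,0.12],[0,0.24,0.12],[0,0.3,0.12],[0,0.3,0.12]],"turn":[[0,0,0],[0,0,0],[0,0,0],[0,0,0],[0,0,0],[0,0,0],[0,0,0],[0,0,0]],"grip":[0.045,0.045,0.045,0.045,0.045,0.045,0.045,0.045]}'
python3 chk.py cartridge_white .465 -.001 .04 c15.png
python3 - <<'E'
from h import *
p=shot('scene');t=shot('top')
for th in ['counter_grip','counter_unit','cartridge_yellow','cartridge_blue','cartridge_red']:
    for n,q in(('t',t),('s',p)): print(th,n,[(np.round(r['xyz'],4),round(r['confidence'],2)) for r in arm.pinpoint(th,q)[:2]])
ims=[]
for q in(t,p):
    u=proj(q,[[.637,-.288,.09]])[0].astype(int); print(u); h=28
    ims.append(cv2.resize(q['frame'][u[1]-h:u[1]+h,u[0]-h:u[0]+h],(400,400),interpolation=cv2.INTER_CUBIC))
cv2.imwrite('pics/k1.png',cv2.cvtColor(np.hstack(ims),cv2.COLOR_RGB2BGR))
E
```

```text
time: 43.02
tcp_pos: [0.4646, -0.0018, 0.1213]
tool_rot: [0.059, 3.14, -0.0]
wrist_force: [0.7, -0.3, 0.3]
gripper_width: 0.0451
time: 44.02
tcp_pos: [0.4637, 0.3016, 0.2396]
tool_rot: [-0.052, -3.14, 0.002]
wrist_force: [-0.4, -0.3, 1.2]
gripper_width: 0.0453
tcp [0.4642 0.2986 0.2406] f [ 0.4 -0.  -1. ] w 0.0445
t [(array([0.4636, 0.001 , 0.0389]), 0.97), (array([ 0.4696,  0.4471, -0.0042]), 0.35)]
  mask fit [ 0.4647 -0.0025  0.5868  0.9696]
s [(array([0.4673, 0.0013, 0.0437]), 0.93), (array([0.4745, 0.1564, 0.0016]), 0.59)]
  mask fit [ 0.4667  0.0047 -4.1906  0.7707]
counter_grip t [(array([ 0.6326, -0.2923,  0.0999]), 0.57)]
counter_grip s [(array([ 0.6349, -0.2877,  0.098 ]), 0.63)]
counter_unit t [(array([ 0.6371, -0.2848,  0.0031]), 0.76), (array([ 0.4697, -0.1457, -0.0046]), 0.67)]
counter_unit s [(array([ 6.342e-01, -2.822e-01, -5.000e-04]), 0.79)]
cartridge_yellow t []
cartridge_yellow s [(array([ 0.7384,  0.0499, -0.002 ]), 0.2)]
cartridge_blue t [(array([ 0.4716, -0.1451,  0.0415]), 0.65), (array([0.7411, 0.0516, 0.0031]), 0.52)]
cartridge_blue s [(array([ 0.4665, -0.1444,  0.0427]), 0.93), (array([ 0.4657,  0.3058, -0.0027]), 0.47)]
cartridge_red t [(array([0.4622, 0.3009, 0.0389]), 0.55)]
cartridge_red s [(array([ 0.4646, -0.1425,  0.0383]), 0.73), (array([0.464 , 0.3021, 0.0391]), 0.62)]
[389 173]
[372 240]
```

View pics/c15.png

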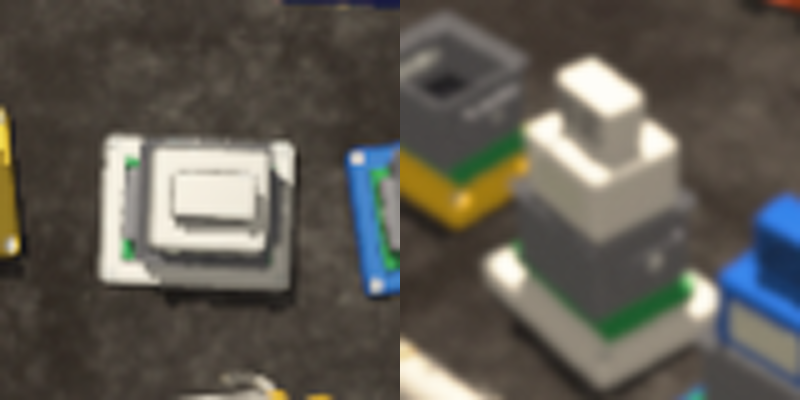

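View pics/k1.png

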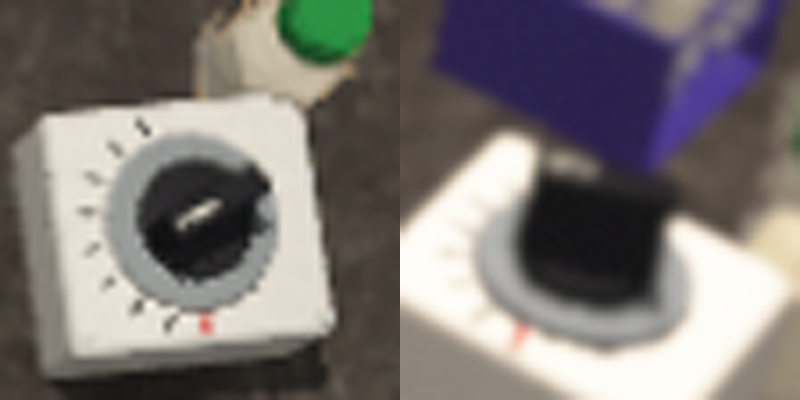

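All three cartridges read about 40 mm or more above the bench with the green bands bare. The knob's white line runs (180,222)–(215,207) in the top crop, about 75° clockwise of the red mark at (207,325). Work out the world angles.

Run:
```python
from h import *
t=shot('top')
f=lambda u,v:(389-28+(u+.5)*.14-.5,173-28+(v+.5)*.14-.5)
P=back(t,[f(180,222),f(215,207),f(268,180),f(160,228)],.104); print(P.round(4))
print([np.degrees(np.arctan2(*(P[a]-P[b])[[1,0]])) for a,b in((0,1),(3,2))])
r=back(t,[f(207,325)],.06)[0]; c=back(t,[f(193,222)],.074)[0]; print('mark',r,'disc',c,np.degrees(np.arctan2(*(r-c)[[1,0]])))
m=[x for x in arm.regions_of('counter_unit',t)]; 
for x in m[:3]: print(x['confidence'],x['mask'].sum(),np.argwhere(x['mask']).mean(0))
mm,c=getmask('counter_unit',t,.636,-.287,.05)
if mm is not None: print(np.round(fit([(t,mm)],[(100,110,0,60),(14,14,60,104)],.636,-.287,yaws=np.radians([-10,0,10])),4))
```

```text
[[ 0.6277 -0.2736  0.104 ]
 [ 0.634  -0.2877  0.104 ]
 [ 0.6453 -0.3094  0.104 ]
 [ 0.6251 -0.2655  0.104 ]]
[np.float64(113.97669811531233), np.float64(114.70331645215758)]
mark [ 0.59504442 -0.29584599  0.06      ] disc [ 0.63390176 -0.28717099  0.074     ] -167.41494909469847
0.96 1520 [177.52302632 384.78815789]
0.61 218 [250.18348624 376.64220183]
0.16 127 [233.71653543 186.04724409]
[ 0.6367 -0.2906  7.5087  0.9529]
```

```bash
python3 -m pendant '{"delta_pos":[[0.17,-0.586,0],[0.17,-0.586,0],[0.17,-0.586,0],[0.17,-0.586,0],[0.17,-0.586,0],[0.17,-0.586,0],[0.17,-0.586,0],[0.17,-0.586,0],[0.17,-0.586,0],[0.17,-0.586,0],[0.17,-0.586,0],[0.17,-0.586,0],[0.17,-0.586,0]],"turn":[[0,0,26],[0,0,26],[0,0,26],[0,0,26],[0,0,26],[0,0,26],[0,0,26],[0,0,26],[0,0,26],[0,0,26],[0,0,26],[0,0,26],[0,0,26]],"grip":[0.045,0.045,0.045,0.045,0.045,0.045,0.045,0.045,0.045,0.045,0.045,0.045,0.045]}'
python3 - <<'E'
from h import *
p=shot('scene');t=shot('top')
ims=[]
for q in(t,p):
    u=proj(q,[[.637,-.288,.13]])[0].astype(int); h=40
    ims.append(cv2.resize(q['frame'][u[1]-h:u[1]+h,u[0]-h:u[0]+h],(400,400),interpolation=cv2.INTER_CUBIC))
cv2.imwrite('pics/k2.png',cv2.cvtColor(np.hstack(ims),cv2.COLOR_RGB2BGR))
E
```

```text
time: 46.7
tcp_pos: [0.6345, -0.2865, 0.2418]
tool_rot: [-0.651, 3.072, -0.001]
wrist_force: [0.3, -0.4, -0.3]
gripper_width: 0.045
```

View pics/k2.png

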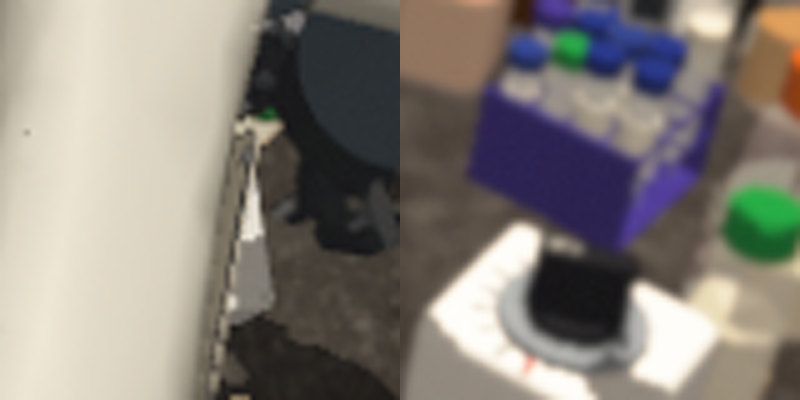

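The knob is clear below and the jaw yaw is 24°, square to the bar. Descend and grip, using a lighter force because the bar is fixed.

```bash
python3 -m pendant '{"delta_pos":[[0,-0.001,-0.06],[0,-0.001,-0.12],[0,-0.001,-0.145],[0,-0.001,-0.160],[0,-0.001,-0.160],[0,-0.001,-0.160]],"turn":[[0,0,0],[0,0,0],[0,0,0],[0,0,0],[0,0,0],[0,0,0]],"grip":[0.045,0.045,0.045,0.045,0.045,0.045]}' 40
python3 -m pendant '{"delta_pos":[[0,0,0],[0,0,0],[0,0,0],[0,0,0],[0,0,0]],"turn":[[0,0,0],[0,0,0],[0,0,0],[0,0,0],[0,0,0]],"grip":[0,0,0,0,0]}' 40
python3 -c "
from rig import arm
s=arm.observe();print(s['moment'],s['joint_pos'])"
```

```text
time: 47.55
tcp_pos: [0.6354, -0.2889, 0.083]
tool_rot: [-0.65, 3.071, -0.003]
wrist_force: [0.3, -0.7, 0.0]
gripper_width: 0.045
time: 48.18
tcp_pos: [0.6349, -0.2889, 0.0822]
tool_rot: [-0.649, 3.072, -0.002]
wrist_force: [-0.1, 1.5, 5.7]
gripper_width: 0.013
[ 0.29133163  0.17842285 -0.02999238] [-2.03584845e-01  6.14362789e-01  2.85541368e-01  5.89996788e-04
 -1.23995195e+00  6.20074928e-01]
```

```bash
python3 -m pendant '{"delta_pos":[[0,0,0],[0,0,0],[0,0,0],[0,0,0],[0,0,0],[0,0,0],[0,0,0],[0,0,0]],"turn":[[0,0,10],[0,0,20],[0,0,30],[0,0,40],[0,0,50],[0,0,60],[0,0,66],[0,0,66]],"grip":[0,0,0,0,0,0,0,0]}'
python3 -c "
from rig import arm
s=arm.observe();print(s['moment'])"
python3 -m pendant '{"delta_pos":[[0,0,0],[0,0,0],[0,0,0],[0,0,0]],"turn":[[0,0,4],[0,0,6],[0,0,8],[0,0,8]],"grip":[0,0,0,0]}'
python3 -c "
from rig import arm
s=arm.observe();print(s['moment'])"
```

```text
time: 49.18
tcp_pos: [0.6352, -0.2884, 0.0822]
tool_rot: [-2.219, 2.221, -0.003]
wrist_force: [0.6, 1.9, 6.2]
gripper_width: 0.0132
[ 0.85577026 -0.05585684  0.08625174]
time: 49.68
tcp_pos: [0.6354, -0.2883, 0.0822]
tool_rot: [-2.366, 2.063, -0.003]
wrist_force: [0.1, 3.4, 5.7]
gripper_width: 0.0133
[ 0.93538919 -0.22695232 -0.60265412]
```

The moment jumped to −0.6 N m, so the zero stop has been met. Ease off, release, and retreat to look.

```bash
python3 -m pendant '{"delta_pos":[[0,0,0],[0,0,0],[0,0,0],[0,0,0],[0,0,0],[0,0,0]],"turn":[[0,0,1],[0,0,1],[0,0,0],[0,0,0],[0,0,0],[0,0,0]],"grip":[0,0,0.05,0.05,0.05,0.05]}'
python3 -m pendant '{"delta_pos":[[0,0,0.06],[0,0,0.12],[0,0,0.16],[-0.05,0.06,0.16],[-0.1,0.12,0.16],[-0.15,0.18,0.16],[-0.15,0.24,0.16],[-0.15,0.3,0.16],[-0.15,0.36,0.16],[-0.15,0.42,0.16],[-0.15,0.5,0.16],[-0.15,0.5,0.16],[-0.15,0.5,0.16]],"turn":[[0,0,0],[0,0,0],[0,0,0],[0,0,-10],[0,0,-20],[0,0,-30],[0,0,-40],[0,0,-50],[0,0,-60],[0,0,-70],[0,0,-70],[0,0,-70],[0,0,-70]],"grip":[0.05,0.05,0.05,0.05,0.05,0.05,0.05,0.05,0.05,0.05,0.05,0.05,0.05]}'
python3 - <<'E'
from h import *
p=shot('scene','s9.png');t=shot('top','t9.png')
ims=[]
for q in(t,p):
    u=proj(q,[[.637,-.288,.09]])[0].astype(int); h=28
    ims.append(cv2.resize(q['frame'][u[1]-h:u[1]+h,u[0]-h:u[0]+h],(400,400),interpolation=cv2.INTER_CUBIC))
cv2.imwrite('pics/k3.png',cv2.cvtColor(np.hstack(ims),cv2.COLOR_RGB2BGR))
f=p['frame'][130:300,140:410]; cv2.imwrite('pics/sz9.png',cv2.cvtColor(cv2.resize(f,None,fx=2.9,fy=2.9,interpolation=cv2.INTER_CUBIC),cv2.COLOR_RGB2BGR))
for th in ['cartridge_blue','cartridge_red','cartridge_white','lab_timer','blue_top','tape_roll']:
    for n,q in(('t',t),('s',p)): print(th,n,[(np.round(r['xyz'],4),round(r['confidence'],2)) for r in arm.pinpoint(th,q)[:1]])
E
```

```text
time: 50.42
tcp_pos: [0.6342, -0.2887, 0.0807]
tool_rot: [2.368, -2.064, -0.001]
wrist_force: [0.1, -0.3, 0.3]
gripper_width: 0.0501
time: 52.05
tcp_pos: [0.4837, 0.2145, 0.2404]
tool_rot: [0.762, -3.047, -0.0]
wrist_force: [-0.8, -0.6, -0.1]
gripper_width: 0.05
cartridge_blue t [(array([ 0.4705, -0.1461,  0.0409]), 0.89)]
cartridge_blue s [(array([ 0.4692, -0.1452,  0.0432]), 0.84)]
cartridge_red t [(array([0.4652, 0.3051, 0.0426]), 0.7)]
cartridge_red s [(array([0.4635, 0.3031, 0.0428]), 0.94)]
cartridge_white t [(array([0.4635, 0.0015, 0.0382]), 0.75)]
cartridge_white s [(array([ 0.4681, -0.0016,  0.0427]), 0.78)]
lab_timer t [(array([0.465 , 0.2997, 0.038 ]), 0.62)]
lab_timer s [(array([0.4735, 0.4482, 0.0017]), 0.53)]
blue_top t [(array([ 0.4223, -0.2649,  0.0024]), 0.69)]
blue_top s [(array([ 0.4214, -0.265 , -0.0017]), 0.97)]
tape_roll t [(array([0.7422, 0.0557, 0.0013]), 0.68)]
tape_roll s [(array([ 0.6351, -0.2849,  0.0055]), 0.68)]
```

View pics/k3.png

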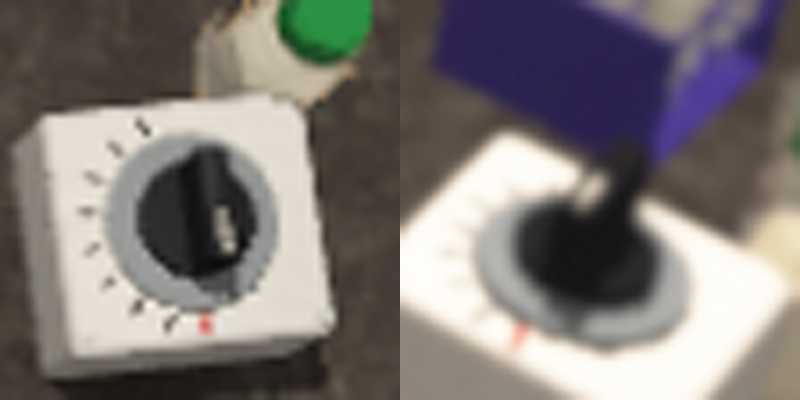

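View pics/sz9.png

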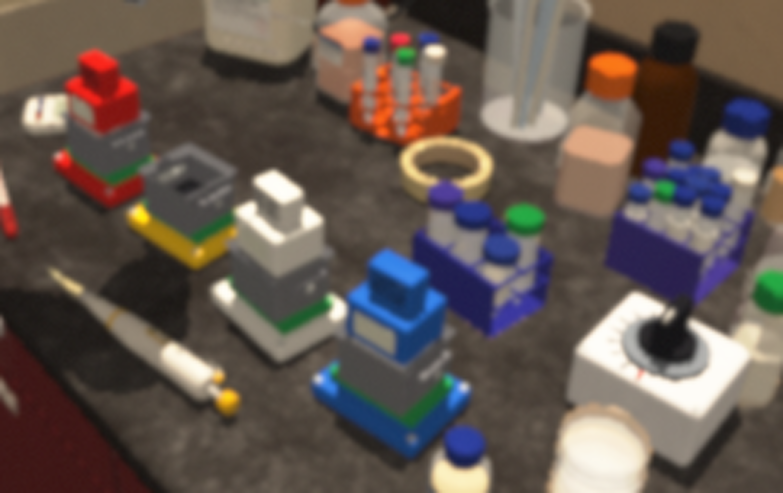

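Run:
```python
from h import *
t=shot('top')
f=lambda u,v:(389-28+(u+.5)*.14-.5,173-28+(v+.5)*.14-.5)
def ang(a,b): return np.degrees(np.arctan2(*(b-a)[[1,0]]))
P=back(t,[f(218,207),f(230,250)],.104); print(P.round(4),ang(*P))
# housing top corners approx
C=back(t,[f(42,120),f(298,95),f(333,328),f(75,358)],.06); print(C.round(4))
print(ang(C[1],C[2]),ang(C[0],C[3]),ang(C[1],C[0])-90+180,ang(C[2],C[3])-90+180,C.mean(0))
u=t['frame'][145:201,361:417]; cv2.imwrite('pics/k4.png',cv2.cvtColor(cv2.resize(u,(600,600),interpolation=cv2.INTER_LANCZOS4),cv2.COLOR_RGB2BGR))
hsv=cv2.cvtColor(t['frame'],cv2.COLOR_RGB2HSV)[145:201,361:417].astype(int)
m=((hsv[...,0]<8)|(hsv[...,0]>170))&(hsv[...,1]>90)&(hsv[...,2]>120)
vu=np.argwhere(m); print(len(vu))
w=vu.mean(0)+[145,361]; r=back(t,[w[::-1]],.06)[0]; print(r.round(4))
c=C.mean(0); print('mark dir from housing centre',ang(c,r), 'from grip axis', ang(np.array([.635,-.2885,.06]),r))
# bright line on bar
g=t['frame'][145:201,361:417].mean(2)
sub=g[27:38,27:36]; print(sub.astype(int))
```

```text
[[ 0.634  -0.2889  0.104 ]
 [ 0.6171 -0.2933  0.104 ]] -165.5377350143283
[[ 0.6768 -0.2299  0.06  ]
 [ 0.6903 -0.3366  0.06  ]
 [ 0.595  -0.3481  0.06  ]
 [ 0.5806 -0.2416  0.06  ]]
-173.08988871161128 -173.09519404993597 187.24002905481927 187.72770661769945 [ 0.63568296 -0.28905295  0.06      ]
2
[ 0.5967 -0.2943  0.06  ]
mark dir from housing centre -172.39256346068626 from grip axis -171.44910022490652
[[ 22  36  55  47  40  35  36  50 129]
 [ 21  32  51  48  40  37  37  39  92]
 [ 21  29  47 105 118  35  36  39  80]
 [ 22  26  44 110 125  40  40  39  55]
 [ 22  24  42 110 135  75  37  39  50]
 [ 20  24  38 110 151 118  34  37  57]
 [ 18  22  34  78 126 115  34  35 121]
 [ 20  22  32  48 144 157  34  37 127]
 [ 20  21  29  40  69  76  37 118 148]
 [ 19  19  15  17  20  21  55 124 147]
 [ 16  17  16  18  33  62 120 146 147]]
```

View pics/k4.png

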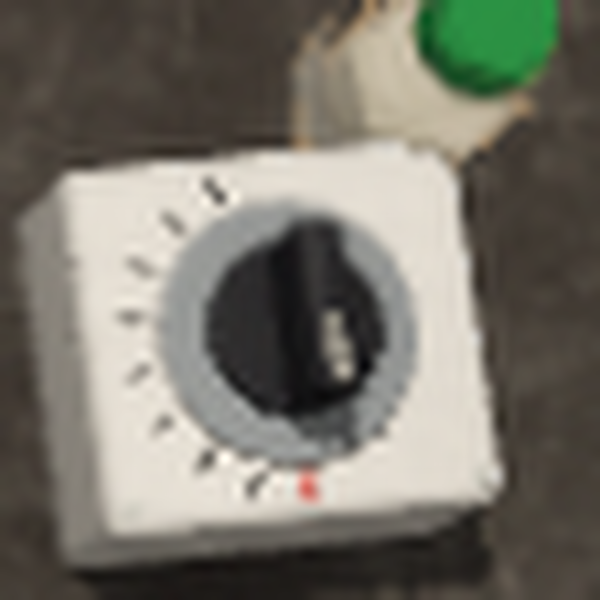

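Run:
```python
from h import *
s=arm.observe(); print(s['time'],s['tcp_pos'],s['wrist_force'])
print(arm.job_done())
```

```text
52.8 [0.48438444 0.2111675  0.24101561] [ 0.30663727 -0.43548173  0.929897  ]
the job is handed in; nothing more can be done
None
```

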